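# Spin down the wing nut of a hold-down clamp

### The job

Clamp the wooden strip in the hold-down jig: with the gripper shut, push the wings of the loose wing nut round clockwise (seen from above), stroke after stroke with the fingertips, until the nut is run right down, turns no further and the steel strap bears on the strip. Only push on the wings from the side: do not pinch the nut, do not set the gripper astride it, and do not force it once it is tight. Leave the strip and the things lying about where they are, lift nothing, and finish with the hand clear.

Things in the scene. Friction and masses are not known exactly. Their poses are not given: they have to be found in the camera images.
- jig: hold-down jig fixed to the bench: plywood base 150 (its x) x 120 (its y) x 14 mm, origin at the centre of the underside, z up; its -x side is the front, facing the robot more or less. The stud stands at x = 0, y = 0 (8 mm thick, top 66 mm above the bench). The strip lies at x = -56 to -24 mm. All is free above the strap in front of the nut and at its two sides.
- strap: flat steel strap 100 x 32 x 10 mm, level along the jig's x (x = -52 to +48 mm), under the nut; origin on the stud axis at its underside; it sinks with the nut, 4 mm a turn (at most 5.7 mm in all), and at the end its front end presses on the strip (its underside is then 26 mm above the bench)
- nut_axis (a point): point on the turning axis of the wing nut, at the top of its round hub (hub 20 mm across and 12 mm high; a 3 mm washer and the strap lie under it). 50 mm above the bench when tight, up to 56 mm when loose
- wing_tip (a point): outer tip of one of the nut's two wings, 29 mm from the axis and 7.5 mm above nut_axis. The two wings are alike, opposite one another (180 degrees apart), round ears 5 mm thick, reaching from the hub to 29 mm from the axis and from 7 mm below nut_axis to 18 mm above it
- wing_nut (a joint): turn of the dark iron wing nut in rad, growing as it is turned clockwise seen from above (tightened); it starts between 0.5 and 4.0 and meets its firm stop, fully tight, at 9.0. It turns stiffly enough to stay where it is left: about 1.5 to 2 N at the wings; no spring
- strip: planed wooden strip 32 x 340 x 12 mm, loose, lying along the jig's y on the base, under the front end of the strap; origin at the centre of its underside
- spare_nut: loose spare wing nut 20 x 42 x 19 mm lying on the bench; origin at its underside; leave alone
- spanner: loose open-ended spanner 28 x 149 x 5 mm lying on the bench; leave alone
- nail_tin: loose open tin of nails 93 x 79 x 76 mm standing on the bench; leave alone
- brass_tin: loose brass tin 58 mm across and 39 mm high standing on the bench; leave alone
- guide_block (a point): middle of the top front edge of the dark wooden guide block behind the nut, 34 mm behind the stud's axis and 74 mm above the bench; the block is 66 mm wide (jig's y) and 29 mm deep, with a slot for the strap, and leaves no room for fingers to go round behind the nut

How it is judged:
By the outcome, as a careful person would: the job done as asked, in the order asked, and still so for the second after the job is handed in, with the robot touching nothing.
It also fails if it takes over 67 s, if anything falls off the work surface, if the arm or the gripper's body presses on something with over 40 N, if the wrist force passes 120 N, or if a joint passes its speed limit or range.

### The arm

A 6-joint arm with a two-finger parallel gripper is mounted at the origin on a cart in front of the work surface, level with it; the furniture and walls round the work are solid. World frame = base frame: x ahead of the robot, y to its left, z up, the work surface at z = 0. Lengths are in m, angles in rad, forces in N, time in s.
With the tool pointing down it reaches from about 0.4 to 0.825 m from the base axis. Payload 7 kg.
Tool frame: the origin (TCP) lies on the centre line of the jaws, within the pads' length; the fingertips stand 25 mm ahead of it and the grasp point (between the pads) lies 6 mm ahead of it; z points along the fingers, y is the direction in which the jaws open and shut (so a half turn about z gives the same grasp; the last joint's range is limited). The gripper opens to 88 mm and grips with 3 to 60 N. Pads are 19 mm wide; open, the fingers measure 130 mm over their backs; the gripper's body (78 mm by 193 mm) begins 47 mm behind the grasp point.
Start: joints at [-0.884, 0.359, 0.012, 0, -1.224, -0.288], TCP at [0.262, -0.622, 0.252] pointing down, gripper open.
Joint ranges: [-3.07, 3.07], [-1.43, 2.12], [-1.02, 1.25], [-3.03, 1.67], [-3.05, -0], [-3.03, 3.03]. Speed limits (rad/s): [2.39, 2.39, 3.01, 3.14, 3.14, 3.14].

### API

Orientations are given as [roll, pitch, yaw] about the fixed x, y, z axes, in that order (R = Rz(yaw) Ry(pitch) Rx(roll)).
In Python, from station import * gives the robot as it stands. The module is installed in compiled form; this text tells all that it offers.
- The arm moves only by the tool step_arm, never from a script. Its argument "commands" is text: rows parted by semicolons, each of 6 numbers parted by spaces: the shift along the tool's x, y, z in mm, then the turn, a rotation vector about the tool's x, y, z in rad. A call has 1 to 8 rows; each row shifts and turns the commanded pose from where the row before left it, along the tool's axes as they then stand; what a row does not reach is not made up. A row lasts 1/8 s, in which the tool goes at most 62.5 mm and 10.7 degrees, less where a joint would pass 70% of its speed; a pose out of reach is approached as far as the arm can. A call is refused whole if a number of a shift passes 62.5 or a number of a turn 0.188, either way. A call with a gripper value outside its range is refused whole. "jaw" is the finger opening in mm, from 0 to 87.6, set as the call begins (left out, the last holds). The fingers move at their own pace and stop on an object; "grip_force" is the grip in N (left out, the last holds). Time passes only in rows, so rows that do not move let the fingers close. It gives the time, the measured TCP pose, the force and the opening at its end, in the units of the state.
- get_state(): the state, without advancing time (a new reading comes with each control period).
- grab_frame(name): name is "scene" or "top" or "wrist"; returns a dict with "frame" (400x640x3 uint8, red, green, blue), "fovy" (degrees; the focal length in pixels is half the picture's height over the tangent of half this angle, whatever the lens; pixels are square), "cx", "cy" (the principal point, pixels), "k1" (the pictures are not rectified: a ray, as slopes to the right and down, at radius r is drawn at 1 + k1 r^2 times it, then the intrinsics apply), "rvec" (rotation vector, rad) and "tvec" (3), from world to camera coordinates, as OpenCV has them; the wrist camera has in their place "tool_from_camera" (4x4, takes a point from camera to tool coordinates, whose origin is the TCP and whose axes are the flange's). Camera axes: x right, y down, z forward; pixel columns grow to the right and rows downward; lengths in m; the calibration is good to about 2 mm. A picture is of the moment at which its call begins: read the wrist's pose just before it. There is no depth.
- job_done(): hands the job in, once; it reports no verdict.
Trained networks look in a picture, given as the dict that the camera call returned (one of the last four; its "shot" number tells which), for a name from the list of things; names that differ only in an ending like _2 or _b are one class to them, and where a whole thing is asked for, a point or a joint stands for the part that bears it (a point fixed in the world has none). Each returns a list of dicts, best first, with "conf" (0 to 1); they miss things now and then, are a little off and sometimes report something else, mostly with a low value. They report only what shows in the picture. A call takes as long as a camera call.
- recognise(picture, name): "pixel" ([column, row] in pixels, amid what is visible of it).
The state is a dict: "t": time; "q": joint angles; "qd": joint speeds; "joint_efforts": joint torques, N m; "eef_pos": TCP position; "ee_rot": TCP orientation; "force": force on the tool from outside, world axes, zero at the start; "moment": the same for the moment, N m; "width": finger opening in m.
Only numpy, scipy, OpenCV 4.12 (cv2) and the standard library are available. Lean on these libraries where they do the work, as an engineer would, in place of code of your own. Each camera call takes 0.05 s, during which the arm holds its last target.

## Working session

There is one attempt and no reset: what is moved stays moved. The work goes in short steps, Python scripts to look and compute and a tool call to move; the robot and the scene stay as the last step left them, time stands still between calls to the robot, and variables do not carry over. Pictures are saved under pics/ and viewed, and the job is handed in when it is done.

Besides the shell and the picture viewer there is one more tool, called by a JSON object that holds its "op" and its "data". step_arm: Moves the arm, as the interface text tells. Its arguments: {"type":"object","properties":{"commands":{"type":"string"},"jaw":{"type":"number"},"grip_force":{"type":"number"}},"required":["commands"]}

```bash
mkdir -p pics; ls
cat > h.py <<'E'
import numpy as np, cv2
from station import *
from scipy.spatial.transform import Rotation as R
def K(p):
    H,W=p["frame"].shape[:2]; f=H/2/np.tan(np.radians(p["fovy"])/2)
    return f,p["cx"],p["cy"],p["k1"]
def ray(p,px,st=None):
    f,cx,cy,k1=K(p); d=np.array([(px[0]-cx)/f,(px[1]-cy)/f]); u=d.copy()
    for _ in range(20): u=d/(1+k1*(u@u))
    v=np.array([u[0],u[1],1.])
    if "rvec" in p:
        Rm=cv2.Rodrigues(np.array(p["rvec"],float))[0]; t=np.array(p["tvec"],float).ravel()
        return -Rm.T@t, Rm.T@v
    T=np.array(p["tool_from_camera"]); Rt=R.from_euler('xyz',st["ee_rot"]).as_matrix(); o=np.array(st["eef_pos"])
    return o+Rt@T[:3,3], Rt@T[:3,:3]@v
def atz(p,px,z,st=None):
    o,d=ray(p,px,st); return o+d*(z-o[2])/d[2]
def proj(p,X,st=None):
    f,cx,cy,k1=K(p); X=np.array(X,float)
    if "rvec" in p:
        Rm=cv2.Rodrigues(np.array(p["rvec"],float))[0]; c=Rm@X+np.array(p["tvec"],float).ravel()
    else:
        T=np.array(p["tool_from_camera"]); Rt=R.from_euler('xyz',st["ee_rot"]).as_matrix(); o=np.array(st["eef_pos"])
        c=T[:3,:3].T@(Rt.T@(X-o)-T[:3,3])
    u=c[:2]/c[2]; u=u*(1+k1*(u@u)); return np.array([cx+f*u[0],cy+f*u[1]])
def tri(o1,d1,o2,d2):
    A=[];b=[]
    M=np.zeros((3,3));v=np.zeros(3)
    for o,d in((o1,d1),(o2,d2)):
        d=d/np.linalg.norm(d);P=np.eye(3)-np.outer(d,d);M+=P;v+=P@o
    return np.linalg.solve(M,v)
def save(p,n): cv2.imwrite("pics/"+n,p["frame"][:,:,::-1])
E
python3 - <<'E'
from h import *
st=get_state(); print({k:np.round(v,3) for k,v in st.items()})
for c in("scene","top"):
    p=grab_frame(c); save(p,c+"0.png"); print(c,p["fovy"],p["k1"],p["shot"])
    for n in("nut_axis","wing_tip","guide_block","jig","strap","strip","spare_nut","wing_nut"):
        print(n,[(np.round(r["pixel"],1),round(r["conf"],2)) for r in recognise(p,n)][:3])
E
```

```text
pics
{'t': np.float64(0.0), 'q': array([-0.884,  0.359,  0.011, -0.   , -1.224, -0.288]), 'qd': array([ 0.001, -0.   , -0.001,  0.001,  0.001, -0.001]), 'joint_efforts': array([ 0.0000e+00, -5.8271e+01,  2.9305e+01,  6.9970e+00,  7.0000e-03,
       -0.0000e+00]), 'eef_pos': array([ 0.262, -0.622,  0.251]), 'ee_rot': array([ 3.14 , -0.   , -2.743]), 'force': array([-0.539,  0.313,  0.119]), 'moment': array([-0.014,  0.017, -0.028]), 'width': np.float64(0.088)}
scene 46.41107299636136 0.02214687169990265 1
nut_axis [(array([423.5, 193.5]), 0.33)]
wing_tip []
guide_block [(array([304. , 223.2]), 0.77)]
jig [(array([307.6, 226.1]), 0.77)]
strap [(array([314.7, 219.4]), 0.76), (array([324.9, 230.5]), 0.4)]
strip [(array([321.4, 230.2]), 0.82)]
spare_nut [(array([237.7, 303.2]), 0.53)]
wing_nut [(array([237.9, 303.9]), 0.58), (array([310.9, 211.6]), 0.46)]
top 44.714092687281024 0.04724412285150744 2
nut_axis [(array([321.2, 199.8]), 0.46)]
wing_tip [(array([324.4, 201.3]), 0.59)]
guide_block [(array([325.5, 202.2]), 0.63)]
jig [(array([322.5, 202.1]), 0.84)]
strap [(array([323.5, 202.1]), 0.53)]
strip [(array([339.3, 213. ]), 0.96), (array([419.7, 147.5]), 0.23)]
spare_nut [(array([325. , 202.1]), 0.59)]
wing_nut []
```

View pics/scene0.png

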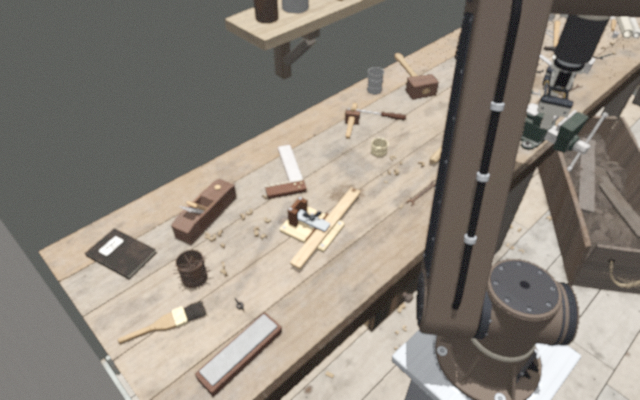

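View pics/top0.png

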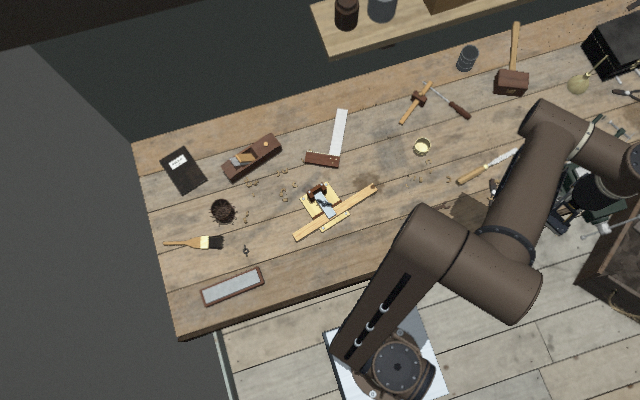

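The scene picture shows the jig at about (305,222). In the top picture it is at about (322,203), with the guide block behind it at (317,190) and the strip in front. The nut is tiny at this scale, so I'll zoom in and locate the jig.

Run:
```python
from h import *
for c in("scene","top"):
    p=grab_frame(c); f=p["frame"][:,:,::-1]
    x,y=(315,220) if c=="scene" else (325,203)
    cv2.imwrite(f"pics/z_{c}.png",cv2.resize(f[y-40:y+40,x-55:x+55],None,fx=7,fy=7,interpolation=cv2.INTER_CUBIC))
    for px,z in ([((304,223.2),.074),((307.6,226),.02),((321.4,230.2),.026)] if c=="scene" else [((317,190),.074),((322.5,202),.02),((339.3,213),.026),((294,237),.026),((376,188),.026)]): print(c,px,np.round(atz(p,px,z),3))
```

```text
scene (304, 223.2) [0.538 0.075 0.074]
scene (307.6, 226) [0.559 0.042 0.02 ]
scene (321.4, 230.2) [0.517 0.029 0.026]
top (317, 190) [0.604 0.036 0.074]
top (322.5, 202) [0.572 0.027 0.02 ]
top (339.3, 213) [ 0.514 -0.015  0.026]
top (294, 237) [0.482 0.16  0.026]
top (376, 188) [ 0.559 -0.168  0.026]
```

View pics/z_top.png

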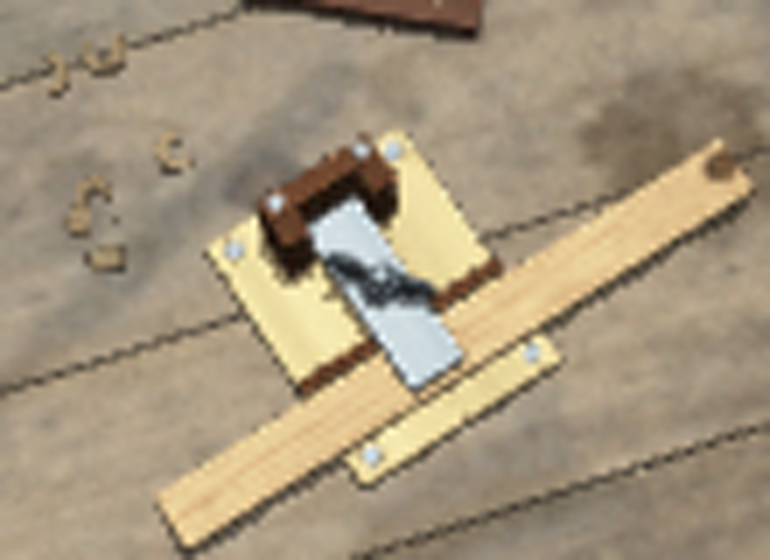

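View pics/z_scene.png

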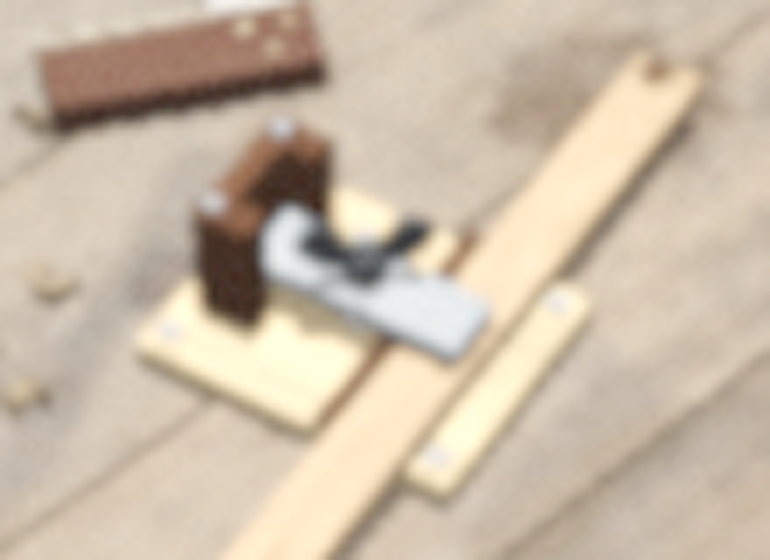

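The zoom shows the nut's centre at about (324.7,203.7) in the top picture, with wings at about (318,201) and (332,206). The guide block is behind it and the strip runs along jig y. I'll check the wrist camera geometry next, before moving over.

Run:
```python
from h import *
st=get_state(); p=grab_frame("wrist"); save(p,"w0.png"); print(np.round(p["tool_from_camera"],3),p["fovy"],p["cx"],p["cy"],p["k1"])
p=grab_frame("top")
n=atz(p,(324.7,203.7),.058); print(n, [atz(p,x,.062) for x in((318.3,200.9),(331.7,205.4))])
a=atz(p,(294,237),.026);b=atz(p,(376,188),.026);d=a-b;print("jig yaw",np.degrees(np.arctan2(-d[0],d[1])))
# candidate move from here: TCP so camera sits above nut
T=np.array(grab_frame("wrist")["tool_from_camera"])
o=np.array(st["eef_pos"])
yaw=-1.5
Rt=R.from_euler('xyz',[np.pi,0,yaw]).as_matrix()
cam=Rt@T[:3,3]; print("cam offset",cam, "axis",Rt@T[:3,2])
```

```text
[[-0.002 -0.952 -0.305  0.084]
 [ 1.    -0.002  0.001  0.001]
 [-0.001 -0.305  0.952 -0.132]
 [ 0.     0.     0.     1.   ]] 71.5392478748198 317.11390694062663 195.11665777325226 -0.013495099986041263
[0.55309067 0.02497154 0.058     ] [array([0.56846998, 0.04307734, 0.062     ]), array([0.53868263, 0.00435934, 0.062     ])]
jig yaw 13.291888647143145
cam offset [ 0.004774   -0.08365946  0.13202745] axis [-0.0220819   0.30380534 -0.95247819]
```

View pics/w0.png

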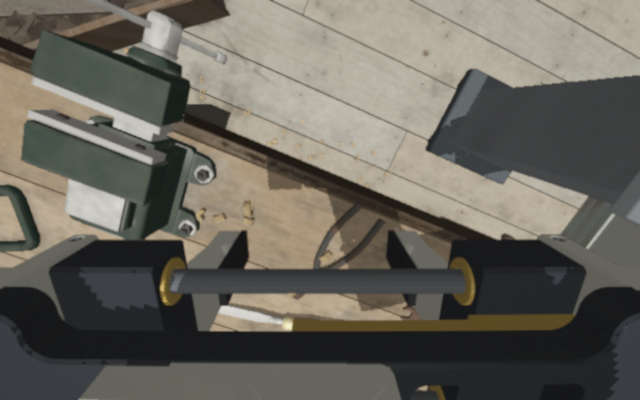

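```bash
cat >> h.py <<'E'
def plan(way,start=None,dec=1):
    """way: list of (x,y,z,yaw) mm-precision targets, one per row; tool pointing down kept. prints rows"""
    st=get_state()
    P=np.array(st["eef_pos"]) if start is None else np.array(start[:3])
    Rm=R.from_euler('xyz',st["ee_rot"]) if start is None else R.from_euler('xyz',[np.pi,0,start[3]])
    rows=[]
    for x,y,z,yaw in way:
        Rt=R.from_euler('xyz',[np.pi,0,yaw])
        s=np.round(Rm.inv().apply(np.array([x,y,z])-P)*1000,dec)
        r=np.round((Rm.inv()*Rt).as_rotvec(),3)
        if np.abs(s).max()>62.5 or np.abs(r).max()>.186: print("TOO BIG",s,r)
        rows.append((s,r)); P=P+Rm.apply(s/1000); Rm=Rm*R.from_rotvec(r)
    for i in range(0,len(rows),8):
        print("; ".join(" ".join(f"{v:g}" for v in list(s)+list(r)) for s,r in rows[i:i+8]))
    return P,Rm
def lerp(a,b,n): return [tuple(np.array(a)+(np.array(b)-np.array(a))*(i+1)/n) for i in range(n)]
E
python3 - <<'E'
from h import *
a=(0.262,-0.622,.251,-2.743)
b=(0.498,0.068,.25,-0.66)
plan(lerp(a,b,14)+lerp(b,(0.498,0.068,.2,-0.66),2),dec=0)
E
```

```text
-35 39 1 -0 0 -0.149; -40 33 -0 -0 0 -0.148; -44 27 -0 -0 0 -0.149; -48 20 -0 -0 0 -0.149; -51 13 -0 -0 0 -0.149; -52 5 0 -0 0 -0.149; -52 -2 0 -0 0 -0.148; -51 -11 0 -0 -0 -0.149
-49 -17 0 -0 -0 -0.149; -46 -25 0 -0 -0 -0.149; -41 -31 0 -0 -0 -0.148; -37 -38 0 -0 -0 -0.149; -30 -42 1 -0 -0 -0.149; -24 -46 -0 -0 -0 -0.149; -1 0 25 -0 -0 0; 0 0 25 -0 -0 0
```

{"op": "step_arm", "data": {"commands": "-35 39 1 0 0 -0.149; -40 33 0 0 0 -0.149; -44 27 0 0 0 -0.149; -48 20 0 0 0 -0.149; -51 13 0 0 0 -0.149; -52 5 0 0 0 -0.149; -52 -2 0 0 0 -0.149; -51 -11 0 0 0 -0.149", "jaw": 0}}

```text
t: 2.15
eef_pos: [0.3973, -0.2259, 0.251]
ee_rot: [-3.141, -0.0, -1.546]
force: [1.9, -0.2, -0.0]
width: 0.0134
```

{"op": "step_arm", "data": {"commands": "-49 -17 0 0 0 -0.149; -46 -25 0 0 0 -0.149; -41 -31 0 0 0 -0.149; -37 -38 0 0 0 -0.149; -30 -42 1 0 0 -0.149; -24 -46 0 0 0 -0.149; 0 0 25 0 0 0; 0 0 25 0 0 0"}}

```text
t: 3.15
eef_pos: [0.4975, 0.0691, 0.1991]
ee_rot: [-3.141, -0.0, -0.655]
force: [0.7, 0.3, -1.0]
width: 0.0009
```

Run:
```python
from h import *
st=get_state(); print({k:np.round(v,3) for k,v in st.items()})
st=get_state(); p=grab_frame("wrist"); save(p,"w1.png")
for n in("nut_axis","wing_tip","guide_block","wing_nut"):
    print(n,[(np.round(r["pixel"],1),round(r["conf"],2)) for r in recognise(p,n)][:3])
```

```text
{'t': np.float64(3.15), 'q': array([ 0.53 ,  0.116, -0.438, -0.   , -1.015,  0.386]), 'qd': array([-0.014,  0.183, -0.298,  0.002,  0.473, -0.   ]), 'joint_efforts': array([ 4.9600e-01, -3.7749e+01,  2.8017e+01,  6.3920e+00, -7.1500e-01,
        1.7000e-02]), 'eef_pos': array([0.497, 0.069, 0.199]), 'ee_rot': array([-3.141, -0.   , -0.655]), 'force': array([ 0.701,  0.256, -1.05 ]), 'moment': array([-0.089,  0.13 , -0.096]), 'width': np.float64(0.001)}
nut_axis [(array([316.6, 113.9]), 0.63)]
wing_tip [(array([317.3, 115.9]), 0.58)]
guide_block [(array([305.1, 106.2]), 0.7)]
wing_nut [(array([313.9, 114.2]), 0.71)]
```

View pics/w1.png

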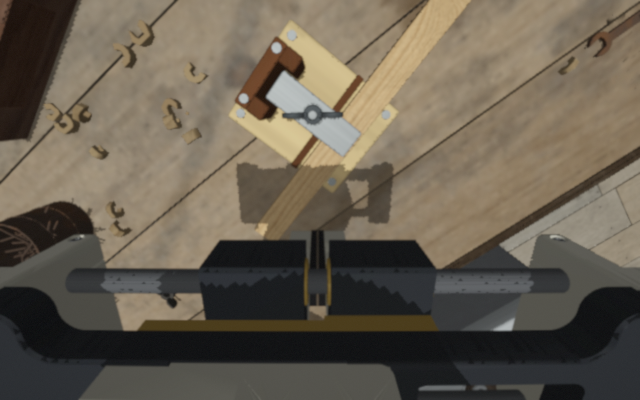

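The picture shows the nut end-on at about (313,114), with its wings nearly horizontal, from about (285,115) to (342,115). The guide block is at (270,75), and the shut fingertips show at about (318,235). I'll zoom in and fit the geometry.

Run:
```python
from h import *
st=get_state(); p=grab_frame("wrist"); f=p["frame"][:,:,::-1]
print(np.round(st["eef_pos"],4),np.round(st["ee_rot"],4))
cv2.imwrite("pics/w2a.png",cv2.resize(f[10:190,220:410],None,fx=4,fy=3.3,interpolation=cv2.INTER_CUBIC)[:600])
cv2.imwrite("pics/w2b.png",cv2.resize(f[215:335,190:450],None,fx=3,fy=3,interpolation=cv2.INTER_CUBIC))
Rt=R.from_euler('xyz',st["ee_rot"]).as_matrix()
for q in [(0,0,.025),(.0095,0,.025),(-.0095,0,.025),(.0095,.005,.025),(.0095,.021,.025),(.0095,0,0),(.0095,.021,-.02)]:
    print(q,np.round(proj(p,np.array(st["eef_pos"])+Rt@np.array(q),st),1))
t=grab_frame("top");g=t["frame"][:,:,::-1]
cv2.imwrite("pics/t2.png",cv2.resize(g[143:263,245:405],None,fx=5,fy=5,interpolation=cv2.INTER_CUBIC))
```

```text
[0.4979 0.0681 0.2006] [-3.1408e+00 -8.0000e-04 -6.5670e-01]
(0, 0, 0.025) [317. 242.]
(0.0095, 0, 0.025) [317.  228.1]
(-0.0095, 0, 0.025) [317.1 255.4]
(0.0095, 0.005, 0.025) [325.1 228.1]
(0.0095, 0.021, 0.025) [351.  228.1]
(0.0095, 0, 0) [316.9 247.7]
(0.0095, 0.021, -0.02) [362.2 268.6]
```

View pics/w2a.png

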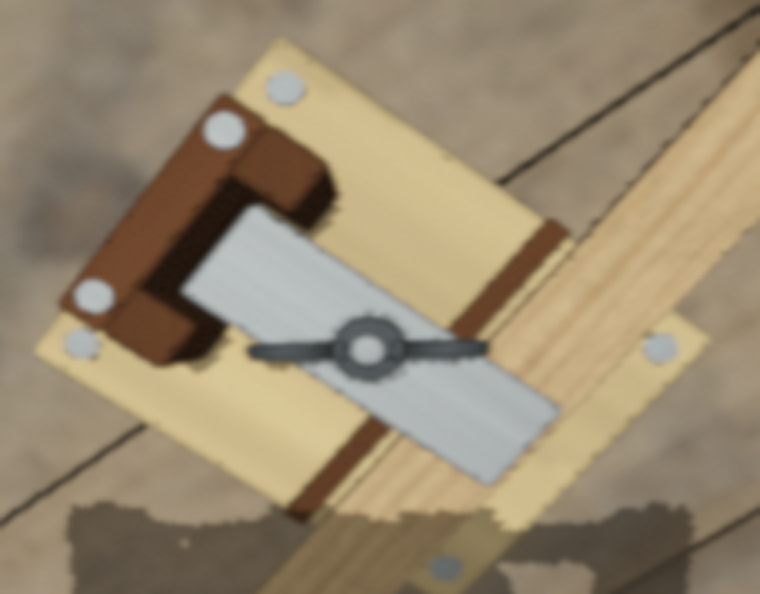

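View pics/w2b.png

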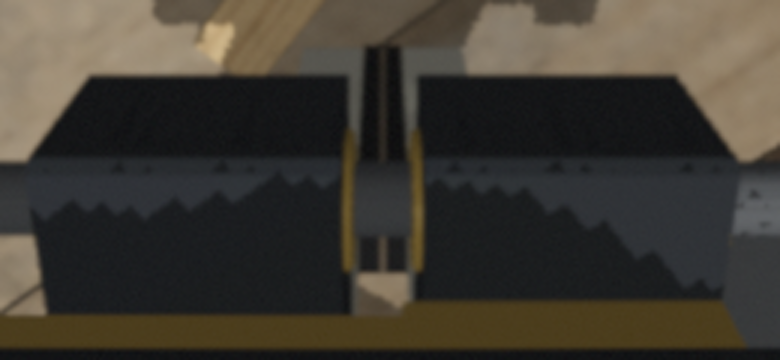

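View pics/t2.png

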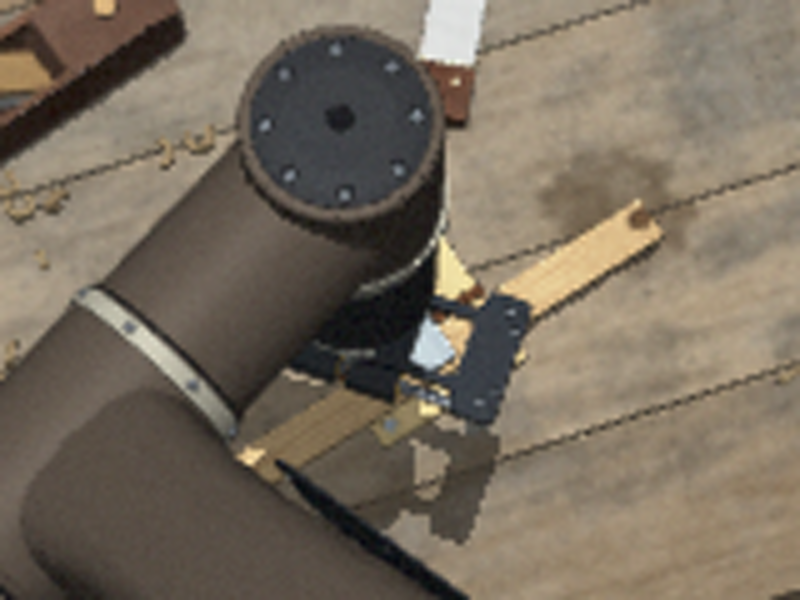

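Run:
```python
from h import *
st=get_state(); p=grab_frame("wrist")
U=lambda x,y:(220+x/4,10+y/3.3)
def a(x,y,z): return atz(p,U(x,y),z,st)
print("stud",a(368,350,.066))
t1,t2=a(250,352,.060),a(487,348,.060); print(t1,t2,(t1+t2)/2,np.linalg.norm(t1-t2),np.degrees(np.arctan2(*(t1-t2)[[1,0]])))
# strap long edges (top z~.04)
for e in ([(255,205),(560,405)],[(183,290),(490,485)]):
    q,r=a(*e[0],.04),a(*e[1],.04); d=q-r; print("strap",np.degrees(np.arctan2(d[1],d[0])),np.linalg.norm(d),(q+r)/2)
c=[a(x,y,.04) for x,y in((255,205),(560,405),(490,485),(183,290))]
print("strap centre",sum(c)/4)
b=[a(x,y,.074) for x,y in((325,165),(195,330))]; d=b[0]-b[1]; print("block front",b,(b[0]+b[1])/2,np.degrees(np.arctan2(d[1],d[0])))
b=[a(x,y,.014) for x,y in((282,38),(38,350))]; d=b[0]-b[1]; print("base back",np.degrees(np.arctan2(-d[0],d[1])),np.linalg.norm(d))
```

```text
stud [0.55867252 0.02764057 0.066     ]
[0.57531619 0.05030209 0.06      ] [0.5418097  0.00524776 0.06      ] [0.55856295 0.02777492 0.06      ] 0.0561478169487902 53.362158604824586
strap 15.24603915322398 0.09617733932090299 [0.56134406 0.01219276 0.04      ]
strap 15.04662713609733 0.09821870334436864 [0.55308488 0.0415116  0.04      ]
strap centre [0.55721447 0.02685218 0.04      ]
block front [array([0.60056913, 0.00621705, 0.074     ]), array([0.58656701, 0.05468692, 0.074     ])] [0.59356807 0.03045198 0.074     ] -73.88690001646192
base back -165.0969609265341 0.1159087374891869
```

```bash
cat >> h.py <<'E'
C=np.array([0.5588,0.0276]); JY=15.2
def pose(b,z=.075,rc=.034,t=.012):
    a=np.radians(b); p=C+rc*np.array([np.cos(a),np.sin(a)])+t*np.array([-np.sin(a),np.cos(a)])
    return (p[0],p[1],z,a+np.pi/2)
def stroke(b0,b1,n,**k): return [pose(b0+(b1-b0)*(i+1)/n,**k) for i in range(n)]
def beta():
    st=get_state(); y=np.degrees(st["ee_rot"][2])-90; return y
E
python3 - <<'E'
from h import *
st=get_state(); s=(*st["eef_pos"],st["ee_rot"][2])
h=pose(-106,z=.115); print(h)
P,Rm=plan(lerp(s,h,6)+lerp(h,pose(-106),2))
print(P,Rm.as_euler('xyz'))
print("stroke"); plan(stroke(-106,-290,46),start=pose(-106))
E
```

```text
(np.float64(0.5609634702534818), np.float64(-0.008390545931706836), 0.115, np.float64(-0.27925268031909267))
16.1 3.7 14.3 -0.002 -0.001 -0.063; 15.9 4.7 14.3 0 -0 -0.063; 15.5 5.7 14.3 0 0 -0.063; 15.1 6.6 14.3 0 0 -0.063; 14.7 7.6 14.3 0 0 -0.063; 14.2 8.5 14.3 0 0 -0.063; 0 -0 20 0 0 0; 0 -0 20 0 0 0
[ 0.56093813 -0.00840749  0.0749689 ] [ 3.14140758e+00  4.91699239e-05 -2.79004603e-01]
stroke
-2.4 0.8 0 0 -0 0.07; -2.4 0.7 0 -0 -0 0.07; -2.4 0.8 0 -0 -0 0.069; -2.4 0.7 0 -0 -0 0.07; -2.4 0.8 0 -0 -0 0.07; -2.4 0.7 -0 -0 -0 0.07; -2.4 0.8 -0 -0 -0 0.07; -2.4 0.7 -0 -0 -0 0.07
-2.4 0.8 -0 -0 -0 0.069; -2.4 0.7 -0 -0 -0 0.07; -2.4 0.8 -0 -0 -0 0.07; -2.4 0.8 -0 -0 -0 0.07; -2.4 0.7 -0 -0 -0 0.07; -2.4 0.8 -0 -0 -0 0.069; -2.4 0.7 -0 -0 -0 0.07; -2.4 0.8 -0 -0 -0 0.07
-2.4 0.7 -0 -0 -0 0.07; -2.4 0.8 -0 -0 -0 0.07; -2.4 0.7 -0 -0 -0 0.069; -2.4 0.8 -0 -0 -0 0.07; -2.4 0.8 -0 -0 -0 0.07; -2.4 0.7 -0 -0 -0 0.07; -2.4 0.8 -0 -0 -0 0.07; -2.4 0.7 -0 -0 -0 0.07
-2.4 0.8 -0 -0 -0 0.069; -2.4 0.7 -0 -0 -0 0.07; -2.4 0.8 -0 -0 -0 0.07; -2.4 0.7 -0 -0 -0 0.07; -2.4 0.8 -0 -0 -0 0.07; -2.4 0.8 -0 -0 -0 0.069; -2.4 0.7 -0 -0 -0 0.07; -2.4 0.8 -0 -0 -0 0.07
-2.4 0.7 -0 -0 -0 0.07; -2.4 0.8 -0 -0 -0 0.07; -2.4 0.7 -0 -0 -0 0.069; -2.4 0.8 -0 -0 -0 0.07; -2.4 0.8 -0 -0 -0 0.07; -2.4 0.7 -0 -0 -0 0.07; -2.4 0.8 -0 -0 -0 0.07; -2.4 0.7 -0 -0 -0 0.07
-2.4 0.8 -0 -0 -0 0.069; -2.4 0.7 -0 -0 -0 0.07; -2.4 0.8 -0 -0 -0 0.07; -2.4 0.8 -0 -0 -0 0.07; -2.4 0.7 -0 -0 -0 0.07; -2.4 0.8 -0 -0 0 0.069
```

{"op": "step_arm", "data": {"commands": "16.1 3.7 14.3 0 0 -0.063; 15.9 4.7 14.3 0 0 -0.063; 15.5 5.7 14.3 0 0 -0.063; 15.1 6.6 14.3 0 0 -0.063; 14.7 7.6 14.3 0 0 -0.063; 14.2 8.5 14.3 0 0 -0.063; 0 0 0 0 0 0"}}

```text
t: 4.42
eef_pos: [0.5604, -0.0093, 0.1132]
ee_rot: [3.141, 0.001, -0.28]
force: [-0.6, -0.7, 0.8]
width: 0.0006
```

Run:
```python
from h import *
st=get_state(); print(np.round(st["eef_pos"],4),np.round(st["ee_rot"],4),np.round(st["force"],2))
p=grab_frame("scene"); f=p["frame"][:,:,::-1]; 
cv2.imwrite("pics/s3.png",cv2.resize(f[160:280,240:400],None,fx=5,fy=5,interpolation=cv2.INTER_CUBIC))
p=grab_frame("wrist"); save(p,"w3.png")
```

```text
[ 0.5604 -0.0093  0.1132] [ 3.1409e+00  1.0000e-03 -2.8040e-01] [-0.6  -0.67  0.79]
```

View pics/s3.png

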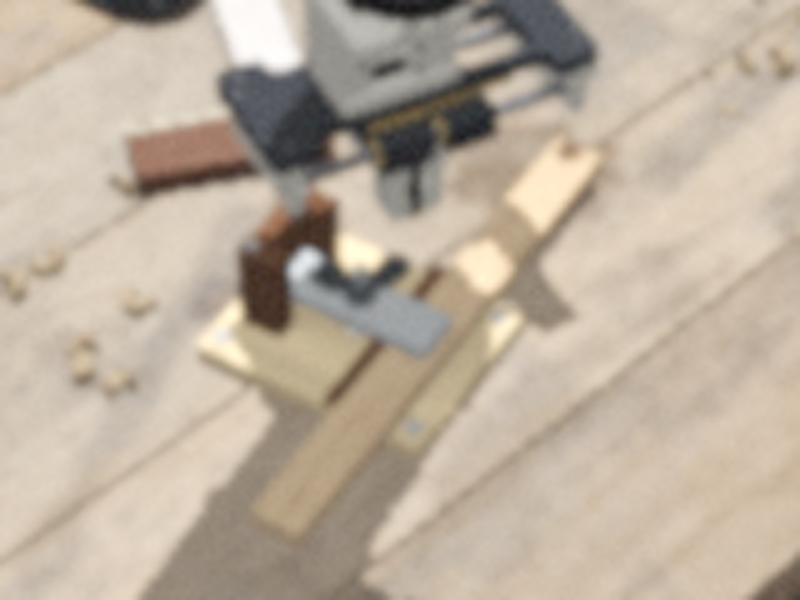

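View pics/w3.png

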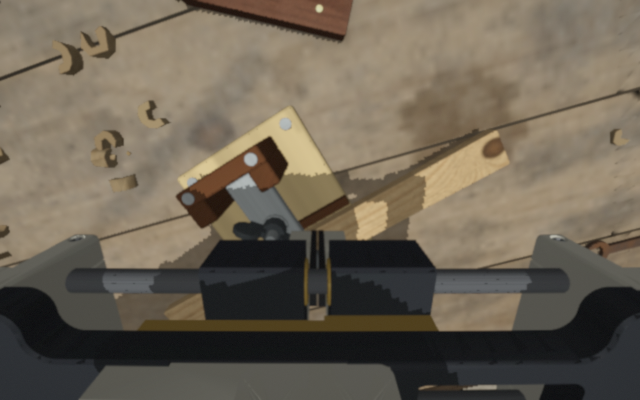

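The scene view shows the shut fingers above and to the right of the wing nut. The guide block is well clear of the hand. Now I descend beside the wing and start the stroke.

{"op": "step_arm", "data": {"commands": "0.5 -0.8 20 0 0 0; 0 0 19 0 0 0; 0 0 0 0 0 0"}}

```text
t: 4.9
eef_pos: [0.5603, -0.0075, 0.0746]
ee_rot: [3.141, 0.001, -0.279]
force: [0.2, 0.2, -0.4]
width: 0.0003
```

{"op": "step_arm", "data": {"commands": "-2.4 0.8 0 0 0 0.07; -2.4 0.7 0 0 0 0.07; -2.4 0.8 0 0 0 0.07; -2.4 0.7 0 0 0 0.07; -2.4 0.8 0 0 0 0.07; -2.4 0.7 0 0 0 0.07; -2.4 0.8 0 0 0 0.07; -2.4 0.7 0 0 0 0.07"}}

```text
t: 5.9
eef_pos: [0.5429, -0.003, 0.0766]
ee_rot: [-3.139, -0.002, -0.841]
force: [1.8, -0.8, -1.3]
width: 0.0004
```

Run:
```python
from h import *
st=get_state(); b=beta(); q=pose(b)
print(b,np.round(st["eef_pos"],4),"ideal",np.round(q[:3],4),np.round(st["force"],2),np.round(st["moment"],2))
p=grab_frame("scene"); f=p["frame"][:,:,::-1]; 
cv2.imwrite("pics/s4.png",cv2.resize(f[160:280,240:400],None,fx=5,fy=5,interpolation=cv2.INTER_CUBIC))
p=grab_frame("wrist"); save(p,"w4.png")
```

```text
-138.1825151794111 [ 0.5429 -0.003   0.0766] ideal [ 0.5415 -0.004   0.075 ] [ 1.83 -0.81 -1.32] [-0.43 -0.53 -0.04]
```

View pics/s4.png

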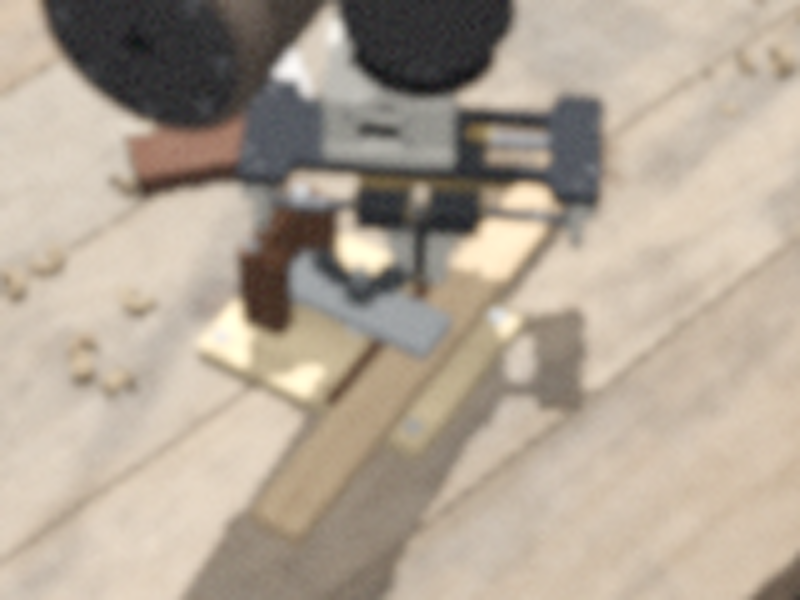

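View pics/w4.png

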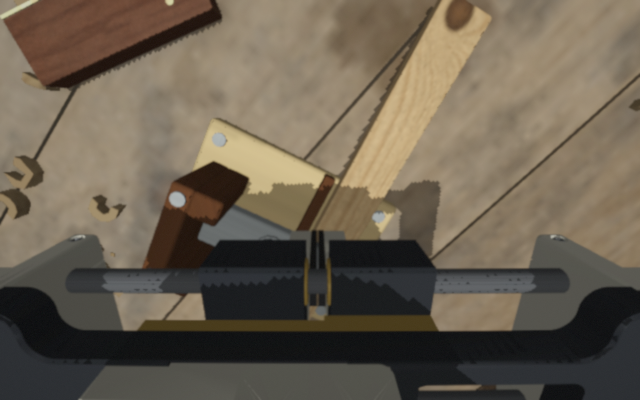

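The fingertip is behind the front-right wing. The reaction is about 2 N, directed against the push, so the nut is turning. I'll continue the stroke.

{"op": "step_arm", "data": {"commands": "-2.4 0.8 0 0 0 0.07; -2.4 0.7 0 0 0 0.07; -2.4 0.8 0 0 0 0.07; -2.4 0.7 0 0 0 0.07; -2.4 0.8 0 0 0 0.07; -2.4 0.7 0 0 0 0.07; -2.4 0.8 0 0 0 0.07; -2.4 0.7 0 0 0 0.07"}}

```text
t: 7.0
eef_pos: [0.5282, 0.0107, 0.0759]
ee_rot: [-3.14, -0.0, -1.399]
force: [1.7, -1.2, 0.0]
width: 0.0003
```

{"op": "step_arm", "data": {"commands": "-2.4 0.8 0 0 0 0.07; -2.4 0.7 0 0 0 0.07; -2.4 0.8 0 0 0 0.07; -2.4 0.7 0 0 0 0.07; -2.4 0.8 0 0 0 0.07; -2.4 0.7 0 0 0 0.07; -2.4 0.8 0 0 0 0.07; -2.4 0.7 0 0 0 0.07"}}

```text
t: 8.0
eef_pos: [0.5232, 0.0298, 0.0757]
ee_rot: [-3.141, 0.0, -1.959]
force: [0.5, -2.8, -0.5]
width: 0.0005
```

Run:
```python
from h import *
st=get_state(); b=beta(); q=pose(b)
print(b,np.round(st["eef_pos"],4),"ideal",np.round(q[:3],4),np.round(st["force"],2),np.round(st["q"],2))
p=grab_frame("scene"); f=p["frame"][:,:,::-1]; 
cv2.imwrite("pics/s5.png",cv2.resize(f[160:280,240:400],None,fx=5,fy=5,interpolation=cv2.INTER_CUBIC))
p=grab_frame("wrist"); save(p,"w5.png")
```

```text
-202.26231009457524 [0.5232 0.0298 0.0757] ideal [0.5228 0.0294 0.075 ] [ 0.45 -2.81 -0.49] [ 0.43  0.3  -0.54  0.   -0.73 -0.82]
```

View pics/s5.png

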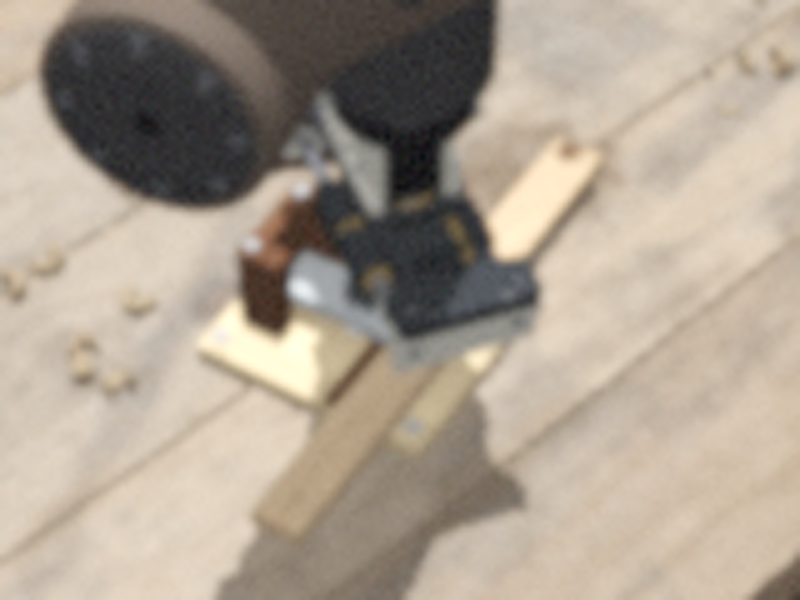

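View pics/w5.png

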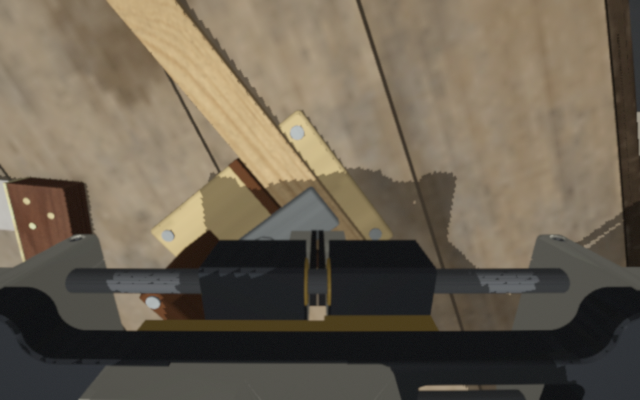

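The stroke is following the circle at about 2 to 3 N. Continuing to its end.

{"op": "step_arm", "data": {"commands": "-2.4 0.8 0 0 0 0.07; -2.4 0.7 0 0 0 0.07; -2.4 0.8 0 0 0 0.07; -2.4 0.7 0 0 0 0.07; -2.4 0.8 0 0 0 0.07; -2.4 0.7 0 0 0 0.07; -2.4 0.8 0 0 0 0.07; -2.4 0.7 0 0 0 0.07"}}

```text
t: 9.1
eef_pos: [0.5291, 0.0485, 0.0752]
ee_rot: [3.141, -0.001, -2.518]
force: [-0.6, -1.2, 0.5]
width: 0.0005
```

{"op": "step_arm", "data": {"commands": "-2.4 0.8 0 0 0 0.07; -2.4 0.7 0 0 0 0.07; -2.4 0.8 0 0 0 0.07; -2.4 0.7 0 0 0 0.07; -2.4 0.8 0 0 0 0.07; -2.4 0.7 0 0 0 0.07; -2.4 0.8 0 0 0 0.07; -2.4 0.7 0 0 0 0.07"}}

```text
t: 10.1
eef_pos: [0.5445, 0.0613, 0.0751]
ee_rot: [3.141, -0.001, -3.078]
force: [-1.9, 0.1, -0.7]
width: 0.0003
```

{"op": "step_arm", "data": {"commands": "-2.4 0.8 0 0 0 0.07; -2.4 0.7 0 0 0 0.07; -2.4 0.8 0 0 0 0.07; -2.4 0.7 0 0 0 0.07; -2.4 0.8 0 0 0 0.07; 0 0 0 0 0 0"}}

```text
t: 10.85
eef_pos: [0.5572, 0.0642, 0.0751]
ee_rot: [3.141, 0.0, 2.857]
force: [-1.6, 1.2, -0.6]
width: 0.0004
```

Run:
```python
from h import *
st=get_state(); b=beta(); q=pose(b)
print(b,np.round(st["eef_pos"],4),"ideal",np.round(q[:3],4),np.round(st["force"],2),np.round(st["q"],2))
p=grab_frame("scene"); f=p["frame"][:,:,::-1]; 
cv2.imwrite("pics/s6.png",cv2.resize(f[160:280,240:400],None,fx=5,fy=5,interpolation=cv2.INTER_CUBIC))
```

```text
73.69699662006681 [0.5572 0.0642 0.0751] ideal [0.5568 0.0636 0.075 ] [-1.61  1.23 -0.6 ] [ 0.46  0.35 -0.46 -0.   -0.76 -2.32]
```

View pics/s6.png

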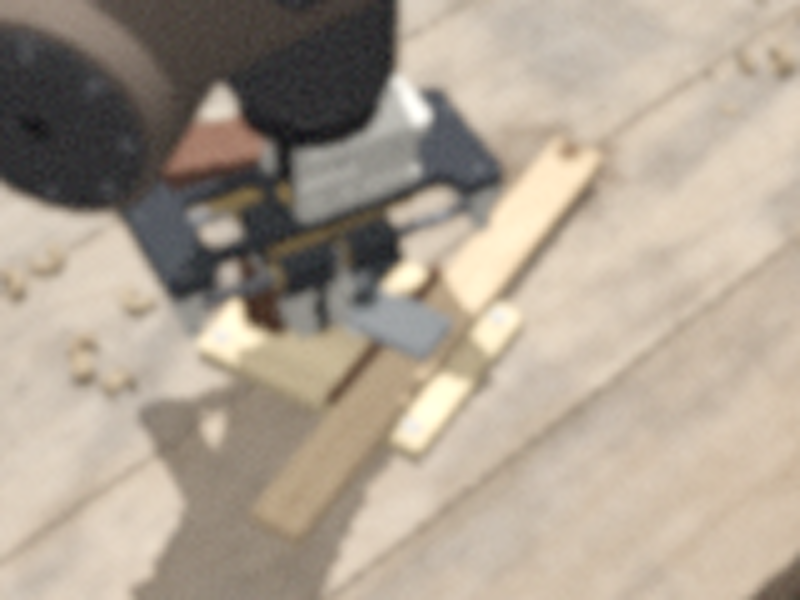

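The first stroke ended at a wing angle of about 74° (world), after roughly 160° of turn. Next I back off, lift and swing round to the other wing.

Run:
```python
from h import *
st=get_state(); b=beta()-360
e=(*st["eef_pos"],np.radians(b)+np.pi/2)
w=lerp(e,pose(b+10,z=.075,t=.014),2)+lerp(pose(b+10,z=.075,t=.014),pose(b+10,z=.118,t=.014),2)
n=20
w+=[pose(b+10+( -88-b-10)*(i+1)/n,z=.118) for i in range(n)]
P,Rm=plan(w); print(P,Rm.as_euler('xyz'),pose(-88))
```

```text
3.9 -1.8 0 0 0 -0.087; 4.1 -1.4 0.1 0 0 -0.088; 0 -0 -21.5 0 0 0; 0 -0 -21.5 0 0 0; 3.4 -2.4 -0 0 0 -0.164; 5.4 -2.4 -0 0 0 -0.164; 5.4 -2.5 -0 0 0 -0.164; 5.4 -2.4 -0 0 0 -0.165
5.4 -2.4 -0 0 0 -0.164; 5.4 -2.4 -0 -0 0 -0.164; 5.4 -2.4 -0 -0 0 -0.165; 5.4 -2.4 -0 -0 0 -0.164; 5.4 -2.5 -0 -0 0 -0.164; 5.4 -2.4 -0 -0 0 -0.165; 5.4 -2.4 -0 -0 0 -0.164; 5.4 -2.4 -0 -0 0 -0.164
5.4 -2.4 -0 -0 0 -0.164; 5.4 -2.4 -0 -0 0 -0.165; 5.4 -2.5 -0 -0 0 -0.164; 5.4 -2.4 -0 -0 -0 -0.164; 5.4 -2.4 -0 -0 -0 -0.165; 5.4 -2.4 -0 -0 -0 -0.164; 5.4 -2.4 -0 -0 -0 -0.164; 5.4 -2.4 -0 -0 -0 -0.164
[ 0.57195245 -0.00600015  0.11797377] [-3.14126571e+00 -3.53511886e-04  3.44369813e-02] (np.float64(0.5719792728121142), np.float64(-0.005960494158219248), 0.075, np.float64(0.03490658503988664))
```

{"op": "step_arm", "data": {"commands": "3.9 -1.8 0 0 0 -0.087; 4.1 -1.4 0 0 0 -0.087; 0 0 -21.5 0 0 0; 0 0 -21.5 0 0 0; 3.4 -2.4 0 0 0 -0.164; 5.4 -2.4 0 0 0 -0.164; 5.4 -2.4 0 0 0 -0.164; 5.4 -2.4 0 0 0 -0.164"}}

```text
t: 11.9
eef_pos: [0.5307, 0.0503, 0.1182]
ee_rot: [-3.141, 0.001, -2.59]
force: [0.4, -0.5, 0.4]
width: 0.0009
```

{"op": "step_arm", "data": {"commands": "5.4 -2.4 0 0 0 -0.164; 5.4 -2.4 0 0 0 -0.164; 5.4 -2.4 0 0 0 -0.164; 5.4 -2.4 0 0 0 -0.164; 5.4 -2.4 0 0 0 -0.164; 5.4 -2.4 0 0 0 -0.164; 5.4 -2.4 0 0 0 -0.164; 5.4 -2.4 0 0 0 -0.164"}}

```text
t: 12.9
eef_pos: [0.5293, 0.0062, 0.1182]
ee_rot: [-3.141, -0.0, -1.278]
force: [-0.4, 0.8, -0.6]
width: 0.0005
```

{"op": "step_arm", "data": {"commands": "5.4 -2.4 0 0 0 -0.164; 5.4 -2.4 0 0 0 -0.164; 5.4 -2.4 0 0 0 -0.164; 5.4 -2.4 0 0 0 -0.164; 5.4 -2.4 0 0 0 -0.164; 5.4 -2.4 0 0 0 -0.164; 5.4 -2.4 0 0 0 -0.164; 5.4 -2.4 0 0 0 -0.164"}}

```text
t: 13.9
eef_pos: [0.5716, -0.0065, 0.1181]
ee_rot: [-3.142, -0.001, 0.033]
force: [0.2, 0.1, -0.6]
width: 0.0005
```

Run:
```python
from h import *
st=get_state(); b=beta(); q=pose(b)
print(b,np.round(st["eef_pos"],4),"ideal",np.round(q[:3],4),np.round(st["force"],2),np.round(st["q"],2))
p=grab_frame("scene"); f=p["frame"][:,:,::-1]; 
cv2.imwrite("pics/s7.png",cv2.resize(f[180:260,260:370],None,fx=7,fy=7,interpolation=cv2.INTER_CUBIC))
a=C
for ang in(74,-106):
    X=[*(C+.029*np.array([np.cos(np.radians(ang)),np.sin(np.radians(ang))])),.060]; u=proj(p,X); print(ang,u,(u-[260,180])*7)
st=get_state(); p=grab_frame("wrist"); save(p,"w7.png")
for ang in(74,-106):
    X=[*(C+.029*np.array([np.cos(np.radians(ang)),np.sin(np.radians(ang))])),.060]; print(ang,proj(p,X,st))
```

```text
-88.08186240158972 [ 0.5716 -0.0065  0.1181] ideal [ 0.5719 -0.006   0.075 ] [ 0.16  0.06 -0.62] [ 0.33  0.31 -0.39  0.   -0.87  1.27]
74 [302.13477226 217.36936918] [294.94340585 261.58558423]
-106 [320.54737838 210.43771185] [423.83164863 213.06398295]
74 [235.69678208 225.4433732 ]
-106 [309.73025944 247.37431407]
```

View pics/s7.png

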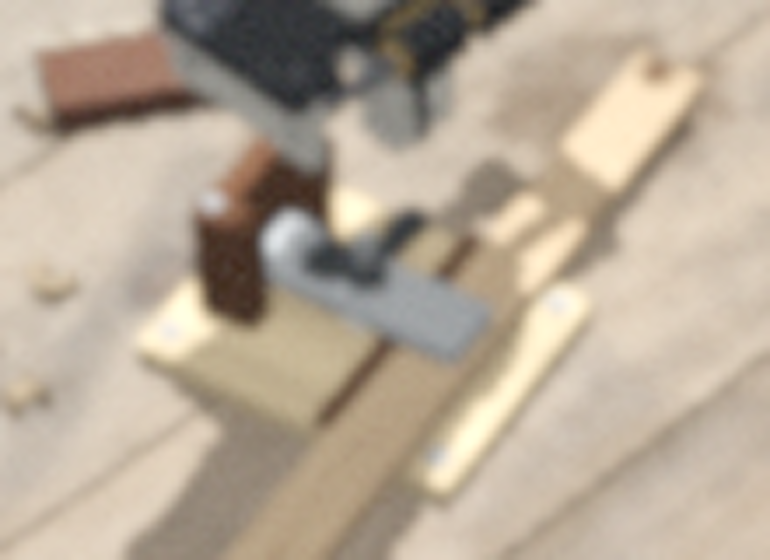

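View pics/w7.png

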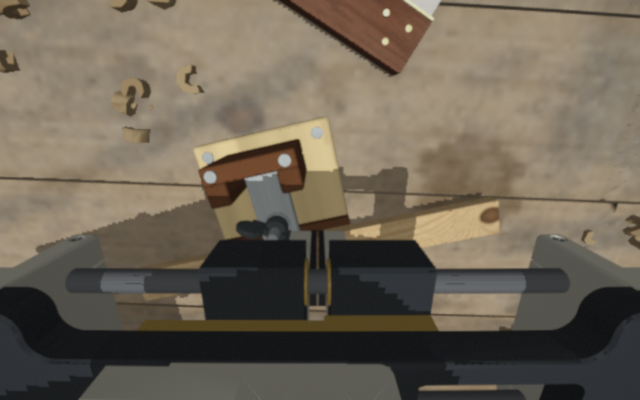

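The wrist picture shows the far wing's tip at about (237,227), against (236,225) predicted. The nut is therefore where I expected, and the other wing is at -106°. I descend behind it; the first 115° cannot reach the stop.

{"op": "step_arm", "data": {"commands": "0.3 -0.5 21.5 0 0 0; 0 0 21.5 0 0 0; -2.4 0.8 0 0 0 0.07; -2.4 0.7 0 0 0 0.07; -2.4 0.8 0 0 0 0.07; -2.4 0.7 0 0 0 0.07; -2.4 0.8 0 0 0 0.07; -2.4 0.7 0 0 0 0.07"}}

```text
t: 15.0
eef_pos: [0.5572, -0.0082, 0.0752]
ee_rot: [-3.141, -0.001, -0.4]
force: [1.6, -0.8, -0.1]
width: 0.0005
```

{"op": "step_arm", "data": {"commands": "-2.4 0.8 0 0 0 0.07; -2.4 0.7 0 0 0 0.07; -2.4 0.8 0 0 0 0.07; -2.4 0.7 0 0 0 0.07; -2.4 0.8 0 0 0 0.07; -2.4 0.7 0 0 0 0.07; -2.4 0.8 0 0 0 0.07; -2.4 0.7 0 0 0 0.07"}}

```text
t: 16.0
eef_pos: [0.5385, -0.0016, 0.0753]
ee_rot: [-3.14, -0.001, -0.96]
force: [0.7, -1.1, -0.0]
width: 0.0003
```

{"op": "step_arm", "data": {"commands": "-2.4 0.8 0 0 0 0.07; -2.4 0.7 0 0 0 0.07; -2.4 0.8 0 0 0 0.07; -2.4 0.7 0 0 0 0.07; -2.4 0.8 0 0 0 0.07; -2.4 0.7 0 0 0 0.07; -2.4 0.8 0 0 0 0.07; -2.4 0.7 0 0 0 0.07"}}

```text
t: 17.0
eef_pos: [0.5258, 0.0137, 0.0751]
ee_rot: [-3.141, -0.0, -1.52]
force: [2.0, -0.5, -0.0]
width: 0.0007
```

{"op": "step_arm", "data": {"commands": "-2.4 0.8 0 0 0 0.07; -2.4 0.7 0 0 0 0.07; -2.4 0.8 0 0 0 0.07; -2.4 0.7 0 0 0 0.07; -2.4 0.8 0 0 0 0.07; -2.4 0.7 0 0 0 0.07; -2.4 0.8 0 0 0 0.07"}}

```text
t: 17.88
eef_pos: [0.5227, 0.0308, 0.075]
ee_rot: [-3.142, -0.0, -2.01]
force: [0.2, -2.2, -0.4]
width: 0.0003
```

Run:
```python
from h import *
st=get_state(); b=beta(); q=pose(b)
print(b,np.round(st["eef_pos"],4),"ideal",np.round(q[:3],4),np.round(st["force"],2),np.round(st["q"],2))
p=grab_frame("scene"); f=p["frame"][:,:,::-1]; 
cv2.imwrite("pics/s8.png",cv2.resize(f[180:260,260:370],None,fx=7,fy=7,interpolation=cv2.INTER_CUBIC))
```

```text
-205.1557011635199 [0.5227 0.0308 0.075 ] ideal [0.5229 0.0312 0.075 ] [ 0.17 -2.22 -0.37] [ 0.43  0.3  -0.54  0.   -0.73 -0.87]
```

View pics/s8.png

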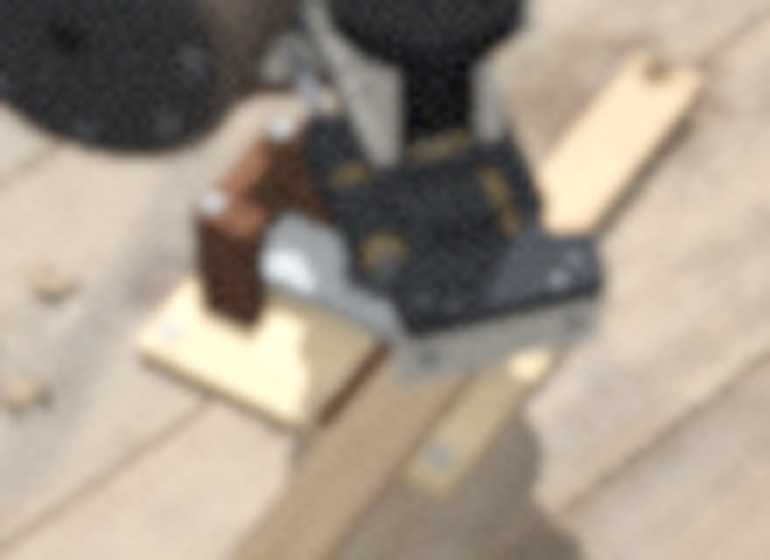

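The push is still free at about 2 N, with roughly 259° turned in all. The stop could come soon, so from here I take short, slow calls and check the force after each.

{"op": "step_arm", "data": {"commands": "-1.4 0.4 0 0 0 0.04; -1.4 0.4 0 0 0 0.04; -1.4 0.5 0 0 0 0.04"}}

```text
t: 18.3
eef_pos: [0.5234, 0.0351, 0.0749]
ee_rot: [3.141, -0.0, -2.127]
force: [-0.3, -1.9, 0.5]
width: 0.0006
```

{"op": "step_arm", "data": {"commands": "-1.4 0.4 0 0 0 0.04; -1.4 0.4 0 0 0 0.04; -1.4 0.5 0 0 0 0.04"}}

```text
t: 18.68
eef_pos: [0.5245, 0.0393, 0.0748]
ee_rot: [3.141, -0.001, -2.247]
force: [0.8, -1.9, 0.3]
width: 0.0005
```

{"op": "step_arm", "data": {"commands": "-1.4 0.4 0 0 0 0.04; -1.3 0.4 0 0 0 0.04; -1.4 0.5 0 0 0 0.04"}}

```text
t: 19.05
eef_pos: [0.5261, 0.0432, 0.0748]
ee_rot: [3.141, -0.001, -2.367]
force: [-1.3, -2.0, 0.4]
width: 0.0003
```

{"op": "step_arm", "data": {"commands": "-1.4 0.4 0 0 0 0.04; -1.4 0.4 0 0 0 0.04; -1.4 0.5 0 0 0 0.04"}}

```text
t: 19.42
eef_pos: [0.5282, 0.047, 0.0747]
ee_rot: [3.141, -0.001, -2.487]
force: [-2.0, -0.7, -0.1]
width: 0.0005
```

{"op": "step_arm", "data": {"commands": "-1.4 0.4 0 0 0 0.04; -1.4 0.4 0 0 0 0.04; -1.4 0.5 0 0 0 0.04"}}

```text
t: 19.8
eef_pos: [0.5308, 0.0506, 0.0747]
ee_rot: [3.141, -0.001, -2.607]
force: [-2.1, -0.5, -0.0]
width: 0.0005
```

{"op": "step_arm", "data": {"commands": "-1.4 0.4 0 0 0 0.04; -1.4 0.4 0 0 0 0.04; -1.4 0.5 0 0 0 0.04"}}

```text
t: 20.18
eef_pos: [0.5338, 0.0538, 0.0746]
ee_rot: [3.141, -0.001, -2.727]
force: [-1.0, 0.3, -0.5]
width: 0.0003
```

{"op": "step_arm", "data": {"commands": "-1.4 0.4 0 0 0 0.04; -1.4 0.4 0 0 0 0.04; -1.4 0.5 0 0 0 0.04"}}

```text
t: 20.55
eef_pos: [0.5373, 0.0566, 0.0746]
ee_rot: [3.141, -0.001, -2.847]
force: [-1.8, -0.2, -0.1]
width: 0.0005
```

{"op": "step_arm", "data": {"commands": "-1.4 0.4 0 0 0 0.04; -1.4 0.4 0 0 0 0.04; -1.4 0.5 0 0 0 0.04"}}

```text
t: 20.92
eef_pos: [0.5411, 0.0589, 0.0746]
ee_rot: [3.141, -0.001, -2.967]
force: [-1.8, 0.8, -1.3]
width: 0.0004
```

{"op": "step_arm", "data": {"commands": "-1.4 0.4 0 0 0 0.04; -1.4 0.4 0 0 0 0.04; -1.4 0.5 0 0 0 0.04"}}

```text
t: 21.3
eef_pos: [0.5451, 0.0609, 0.0746]
ee_rot: [3.142, -0.001, -3.087]
force: [-1.1, 0.5, -0.4]
width: 0.0003
```

{"op": "step_arm", "data": {"commands": "-1.4 0.4 0 0 0 0.04; -1.4 0.4 0 0 0 0.04; -1.4 0.5 0 0 0 0.04"}}

```text
t: 21.68
eef_pos: [0.5493, 0.0623, 0.0746]
ee_rot: [3.142, -0.001, 3.076]
force: [-2.0, 1.0, -0.3]
width: 0.0005
```

{"op": "step_arm", "data": {"commands": "-1.4 0.4 0 0 0 0.04; -1.4 0.4 0 0 0 0.04; -1.4 0.5 0 0 0 0.04"}}

```text
t: 22.05
eef_pos: [0.5536, 0.0633, 0.0746]
ee_rot: [-3.142, -0.001, 2.956]
force: [-2.4, 2.7, -1.0]
width: 0.0004
```

{"op": "step_arm", "data": {"commands": "-1.4 0.4 0 0 0 0.04; -1.4 0.4 0 0 0 0.04; -1.4 0.5 0 0 0 0.04"}}

```text
t: 22.42
eef_pos: [0.5581, 0.0637, 0.0746]
ee_rot: [3.142, -0.001, 2.836]
force: [-2.3, 1.1, 0.4]
width: 0.0003
```

There's still no stop after about 341° in all. At most 147° can remain. I back off and swing round for a third stroke.

{"op": "step_arm", "data": {"commands": "3.9 -1.8 0 0 0 -0.087; 4.1 -1.4 0 0 0 -0.087; 0 0 -21.5 0 0 0; 0 0 -21.5 0 0 0; 3.4 -2.4 0 0 0 -0.164; 5.4 -2.4 0 0 0 -0.164; 5.4 -2.4 0 0 0 -0.164; 5.4 -2.4 0 0 0 -0.164"}}

```text
t: 23.42
eef_pos: [0.5319, 0.0503, 0.118]
ee_rot: [3.142, 0.0, -2.61]
force: [0.5, -0.3, 0.3]
width: 0.0001
```

{"op": "step_arm", "data": {"commands": "5.4 -2.4 0 0 0 -0.164; 5.4 -2.4 0 0 0 -0.164; 5.4 -2.4 0 0 0 -0.164; 5.4 -2.4 0 0 0 -0.164; 5.4 -2.4 0 0 0 -0.164; 5.4 -2.4 0 0 0 -0.164; 5.4 -2.4 0 0 0 -0.164; 5.4 -2.4 0 0 0 -0.164"}}

```text
t: 24.42
eef_pos: [0.5298, 0.0062, 0.118]
ee_rot: [-3.141, 0.0, -1.298]
force: [-0.4, -0.1, 0.2]
width: 0.0003
```

{"op": "step_arm", "data": {"commands": "5.4 -2.4 0 0 0 -0.164; 5.4 -2.4 0 0 0 -0.164; 5.4 -2.4 0 0 0 -0.164; 5.4 -2.4 0 0 0 -0.164; 5.4 -2.4 0 0 0 -0.164; 5.4 -2.4 0 0 0 -0.164; 5.4 -2.4 0 0 0 -0.164; 5.4 -2.4 0 0 0 -0.164"}}

```text
t: 25.42
eef_pos: [0.5719, -0.0071, 0.1179]
ee_rot: [-3.141, -0.0, 0.014]
force: [-1.3, 0.2, 0.3]
width: 0.0004
```

Run:
```python
from h import *
st=get_state(); b=beta(); q=pose(b)
print(b,np.round(st["eef_pos"],4),"ideal",np.round(q[:3],4),np.round(st["force"],2),np.round(st["q"],2))
p=grab_frame("wrist"); f=p["frame"][:,:,::-1]
cv2.imwrite("pics/w9.png",cv2.resize(f[110:270,160:360],None,fx=3.75,fy=3.75,interpolation=cv2.INTER_CUBIC))
for ang in(72.5,-107.5):
  for z in(.058,):
    X=[*(C+.029*np.array([np.cos(np.radians(ang)),np.sin(np.radians(ang))])),z]; print(ang,(proj(p,X,st)-[160,110])*3.75)
```

```text
-89.22069060090091 [ 0.5719 -0.0071  0.1179] ideal [ 0.5713 -0.0062  0.075 ] [-1.28  0.15  0.28] [ 0.33  0.31 -0.39 -0.   -0.87  1.25]
72.5 [284.0033629 431.4510322]
-107.5 [559.31765826 512.60862807]
```

View pics/w9.png

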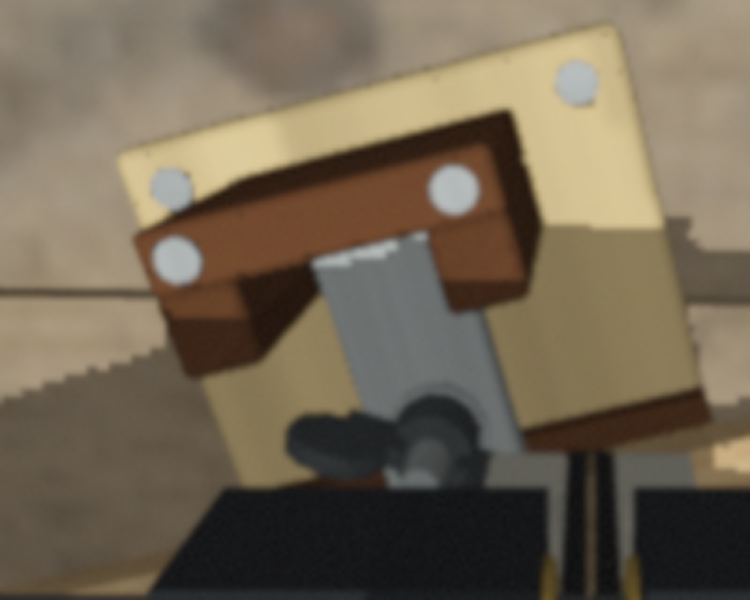

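The far wing's tip shows at about (288,440) in the zoom, against (284,431) predicted. The wing is where it should be. I descend again and push in small steps.

{"op": "step_arm", "data": {"commands": "-0.6 -0.8 21.5 0 0 0; 0 0 21.5 0 0 0; -2.4 0.8 0 0 0 0.07; -2.4 0.7 0 0 0 0.07; -2.4 0.8 0 0 0 0.07; -2.4 0.7 0 0 0 0.07; 0 0 0 0 0 0"}}

```text
t: 26.35
eef_pos: [0.562, -0.0082, 0.0751]
ee_rot: [-3.141, -0.001, -0.273]
force: [3.5, -0.8, -2.3]
width: 0.0003
```

{"op": "step_arm", "data": {"commands": "-1.4 0.4 0 0 0 0.04; -1.4 0.4 0 0 0 0.04"}}

```text
t: 26.6
eef_pos: [0.5592, -0.0082, 0.075]
ee_rot: [-3.141, -0.001, -0.352]
force: [4.0, -0.4, -2.2]
width: 0.0007
```

{"op": "step_arm", "data": {"commands": "-0.7 0.2 0 0 0 0.02; -0.7 0.2 0 0 0 0.02; -0.7 0.2 0 0 0 0.02"}}

```text
t: 26.98
eef_pos: [0.5567, -0.0079, 0.075]
ee_rot: [-3.141, -0.001, -0.412]
force: [4.1, -1.5, -1.4]
width: 0.0005
```

{"op": "step_arm", "data": {"commands": "-0.7 0.2 0 0 0 0.02; -0.7 0.2 0 0 0 0.02; -0.7 0.2 0 0 0 0.02"}}

```text
t: 27.35
eef_pos: [0.5544, -0.0076, 0.0749]
ee_rot: [-3.141, -0.0, -0.472]
force: [3.6, 1.1, -1.4]
width: 0.0006
```

Run:
```python
from h import *
st=get_state(); print(beta(),np.round(st["force"],2),np.round(st["moment"],2),np.round(st["eef_pos"],4))
p=grab_frame("scene"); f=p["frame"][:,:,::-1]; 
cv2.imwrite("pics/s10.png",cv2.resize(f[180:260,260:370],None,fx=7,fy=7,interpolation=cv2.INTER_CUBIC))
st=get_state(); print(beta(),np.round(st["force"],2),np.round(st["moment"],2))
```

```text
-117.04368930038669 [ 3.64  1.06 -1.39] [-0.27 -1.6  -0.06] [ 0.5544 -0.0076  0.0749]
-117.09823571569086 [ 4.51 -0.42 -1.58] [-0.15 -1.58 -0.14]
```

View pics/s10.png

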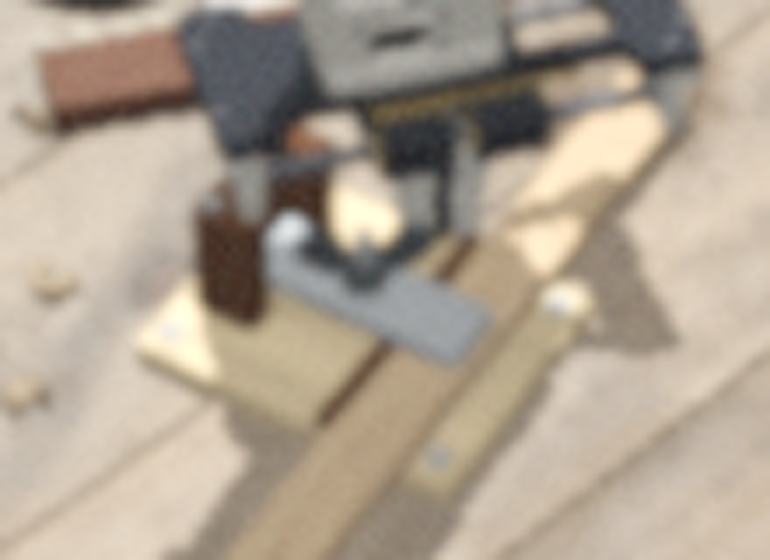

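{"op": "step_arm", "data": {"commands": "-0.7 0.2 0 0 0 0.02; -0.7 0.2 0 0 0 0.02; -0.7 0.2 0 0 0 0.02; -0.7 0.2 0 0 0 0.02"}}

```text
t: 27.9
eef_pos: [0.5516, -0.0069, 0.0749]
ee_rot: [-3.141, -0.0, -0.552]
force: [5.5, -0.5, -0.9]
width: 0.0001
```

{"op": "step_arm", "data": {"commands": "-0.7 0.2 0 0 0 0.02; -0.7 0.2 0 0 0 0.02; -0.7 0.2 0 0 0 0.02; -0.7 0.2 0 0 0 0.02"}}

```text
t: 28.4
eef_pos: [0.5488, -0.0061, 0.0749]
ee_rot: [-3.141, -0.0, -0.632]
force: [6.0, -0.7, -0.8]
width: 0.0003
```

Run:
```python
from h import *
for i in range(4):
  st=get_state(); b=beta(); a=np.radians(b); d=np.array(st["eef_pos"])[:2]-C
  print(round(b,2),"rc,t",np.round([d@[np.cos(a),np.sin(a)],d@[-np.sin(a),np.cos(a)]],4),np.round(st["force"],2),np.round(st["moment"],2), "Frad,Ftan",np.round([np.array(st["force"])[:2]@[np.cos(a),np.sin(a)],np.array(st["force"])[:2]@[-np.sin(a),np.cos(a)]],2))
  p=grab_frame("wrist" if i==0 else "scene"); 
  if i==0: save(p,"w11.png")
```

```text
-126.21 rc,t [0.0331 0.0119] [ 6.03 -0.66 -0.78] [-0.45 -1.87 -0.11] Frad,Ftan [-3.03  5.25]
-126.27 rc,t [0.0332 0.0119] [ 6.11 -0.46 -0.68] [-0.45 -1.79 -0.08] Frad,Ftan [-3.24  5.2 ]
-126.21 rc,t [0.0332 0.0119] [ 5.37 -1.44 -1.16] [-0.44 -1.76 -0.07] Frad,Ftan [-2.01  5.19]
-126.18 rc,t [0.0332 0.0119] [ 6.05 -1.07 -0.49] [-0.39 -1.79 -0.08] Frad,Ftan [-2.71  5.51]
```

View pics/w11.png

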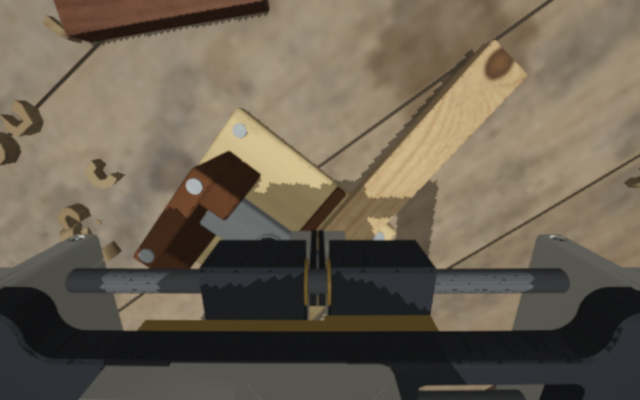

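Run:
```python
from h import *
p=grab_frame("scene"); f=p["frame"][:,:,::-1]
im=cv2.resize(f[190:240,280:350],None,fx=11,fy=11,interpolation=cv2.INTER_CUBIC)
for ang,c in((72.5,(0,0,255)),(54,(0,255,0))):
  for z in(.052,.0575,.066):
    X=[*(C+.029*np.array([np.cos(np.radians(ang)),np.sin(np.radians(ang))])),z]; u=(proj(p,X)-[280,190]+.5)*11; cv2.circle(im,tuple(int(v) for v in u),3,c,-1)
cv2.imwrite("pics/s12.png",im)
```

```text
(no output)
```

View pics/s12.png

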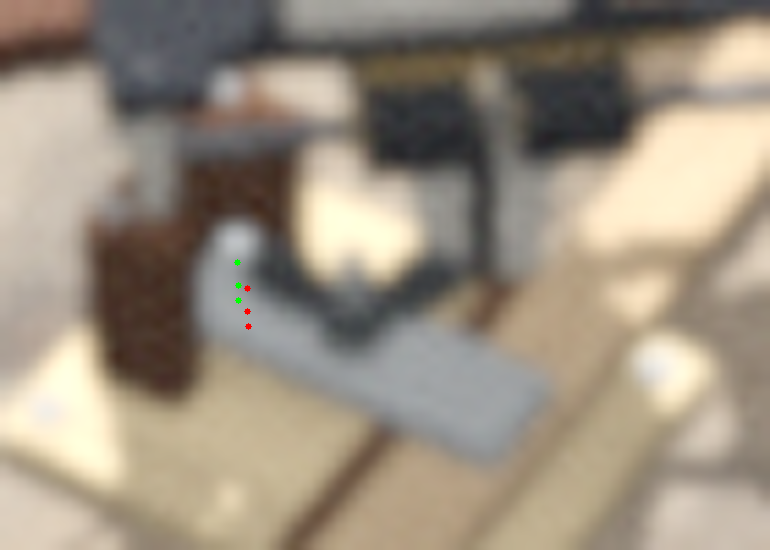

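The left wing in the picture is at about the 54° prediction (green) and clearly past 72° (red). The nut is therefore turning with the finger while the load slowly rises. I continue in small steps.

{"op": "step_arm", "data": {"commands": "-0.7 0.2 0 0 0 0.02; -0.7 0.2 0 0 0 0.02; -0.7 0.2 0 0 0 0.02; -0.7 0.2 0 0 0 0.02"}}

```text
t: 29.15
eef_pos: [0.5464, -0.0052, 0.0749]
ee_rot: [-3.141, -0.001, -0.712]
force: [7.1, -3.6, -1.1]
width: 0.0005
```

{"op": "step_arm", "data": {"commands": "-0.7 0.2 0 0 0 0.02; -0.7 0.2 0 0 0 0.02; -0.7 0.2 0 0 0 0.02"}}

```text
t: 29.52
eef_pos: [0.5451, -0.0048, 0.075]
ee_rot: [-3.141, -0.002, -0.772]
force: [11.6, -7.9, -4.4]
width: -0.0
```

{"op": "step_arm", "data": {"commands": "0 0 0 0 0 0; 0 0 0 0 0 0"}}

```text
t: 29.78
eef_pos: [0.5451, -0.0049, 0.075]
ee_rot: [-3.141, -0.002, -0.771]
force: [10.4, -6.6, -3.7]
width: 0.0001
```

Run:
```python
from h import *
st=get_state(); b=beta(); a=np.radians(b); d=np.array(st["eef_pos"])[:2]-C
print(round(b,2),"rc,t",np.round([d@[np.cos(a),np.sin(a)],d@[-np.sin(a),np.cos(a)]],4),np.round(st["force"],2),np.round(st["moment"],2), "Frad,Ftan",np.round([np.array(st["force"])[:2]@[np.cos(a),np.sin(a)],np.array(st["force"])[:2]@[-np.sin(a),np.cos(a)]],2))
p=grab_frame("scene"); f=p["frame"][:,:,::-1]
cv2.imwrite("pics/s13.png",cv2.resize(f[190:240,280:350],None,fx=11,fy=11,interpolation=cv2.INTER_CUBIC))
```

```text
-134.2 rc,t [0.0328 0.0128] [10.38 -6.59 -3.67] [-2.71 -3.58 -0.18] Frad,Ftan [-2.51 12.04]
```

View pics/s13.png

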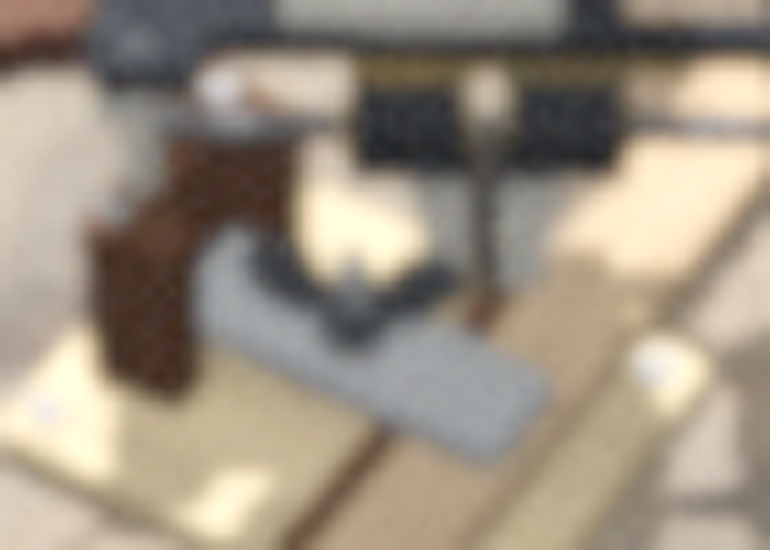

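{"op": "step_arm", "data": {"commands": "-0.5 0.1 0 0 0 0; 0 0 0 0 0 0"}}

```text
t: 30.08
eef_pos: [0.545, -0.0047, 0.075]
ee_rot: [-3.141, -0.002, -0.771]
force: [11.9, -8.2, -5.8]
width: 0.0002
```

The commanded 0.5 mm moved the tip only about 0.2 mm, and the force rose to about 14 N. That looks like the firm stop. I'll back off, lift and check by eye.

Run:
```python
from h import *
st=get_state(); s=np.array((*st["eef_pos"],st["ee_rot"][2]))
a=s.copy(); y=s[3]; a[:2]+=.008*np.array([np.cos(y),np.sin(y)])
b=a.copy(); b[2]=.118
v=(0.498,0.068,.2,-.771)
plan(lerp(s,a,2)+lerp(a,b,2)+lerp(b,v,4))
```

```text
4 0 0 -0.001 -0.002 0; 4 0 0 -0 -0 0; 0 -0 -21.5 -0 -0 0; 0 -0 -21.4 -0 -0 0; -23.1 -4.9 -20.6 -0 -0 -0; -23.1 -4.8 -20.5 -0 -0 -0; -23.1 -4.9 -20.5 -0 -0 -0; -23 -4.8 -20.5 -0 -0 -0
```

{"op": "step_arm", "data": {"commands": "4 0 0 0 0 0; 4 0 0 0 0 0; 0 0 -21.5 0 0 0; 0 0 -21.5 0 0 0; -23 -5 -20.5 0 0 0; -23 -5 -20.5 0 0 0; -23 -5 -20.5 0 0 0; -23 -5 -20.5 0 0 0"}}

```text
t: 31.08
eef_pos: [0.4955, 0.0692, 0.1999]
ee_rot: [3.14, 0.001, -0.771]
force: [0.5, 0.3, 0.1]
width: 0.0006
```

{"op": "step_arm", "data": {"commands": "0 0 0 0 0 0; 0 0 0 0 0 0"}}

```text
t: 31.32
eef_pos: [0.4964, 0.0687, 0.1992]
ee_rot: [3.14, 0.001, -0.771]
force: [-0.4, 0.2, -0.2]
width: 0.0003
```

Run:
```python
from h import *
st=get_state(); p=grab_frame("wrist"); f=p["frame"][:,:,::-1]; print(st["eef_pos"],st["ee_rot"],st["force"])
im=cv2.resize(f[20:180,220:410],None,fx=4,fy=3.7,interpolation=cv2.INTER_CUBIC); cv2.imwrite("pics/w14.png",im)
for ang in (48,-132):
    X=[*(C+.029*np.array([np.cos(np.radians(ang)),np.sin(np.radians(ang))])),.0575]; u=proj(p,X,st); print(ang,(u-[220,20])*[4,3.7])
p=grab_frame("scene"); f=p["frame"][:,:,::-1]
cv2.imwrite("pics/s14.png",cv2.resize(f[190:240,280:350],None,fx=11,fy=11,interpolation=cv2.INTER_CUBIC))
```

```text
[0.49642743 0.06873968 0.19915258] [ 3.14041612e+00  8.61288019e-04 -7.70640155e-01] [-0.44962428  0.1934002  -0.17062331]
48 [206.25745287 356.14046841]
-132 [450.48490019 346.70602556]
```

View pics/w14.png

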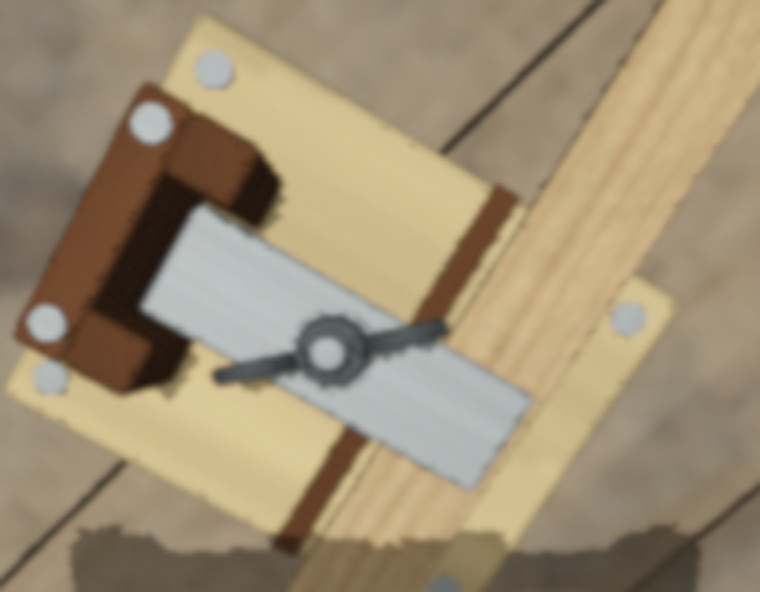

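View pics/s14.png

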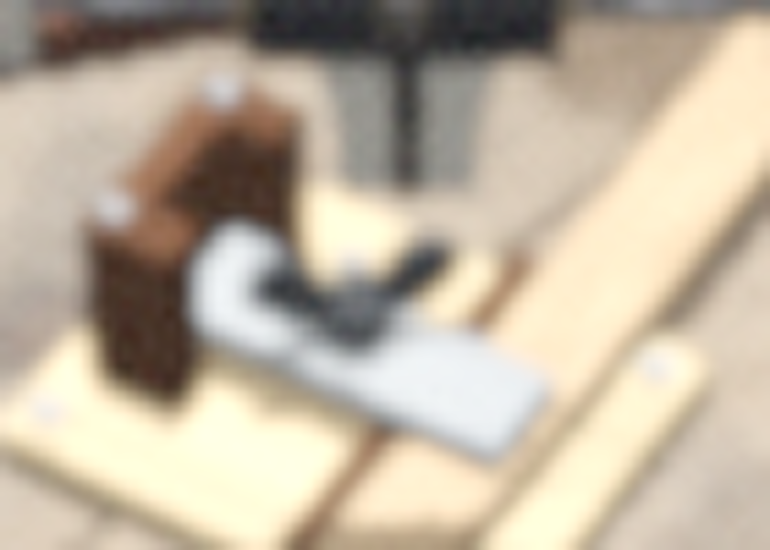

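Run:
```python
from h import *
st=get_state(); p=grab_frame("wrist")
a=lambda x,y,z:atz(p,(220+x/4,20+y/3.7),z,st)
for z in (.055,.0575,.06):
    t1,t2=a(218,376,z),a(443,328,z); print(z,(t1+t2)/2,np.linalg.norm(t1-t2),np.degrees(np.arctan2(*(t1-t2)[[1,0]])))
print("hub/stud",a(328,352,.066),a(332,350,.05))
for z in(.036,.041): 
    c=[a(x,y,z) for x,y in((205,203),(532,402),(470,490),(140,305))]
    print(z,"strap len/width",[np.linalg.norm(c[i]-c[(i+1)%4]) for i in range(4)],np.degrees(np.arctan2(*(c[3]-c[2])[[1,0]])))
```

```text
0.055 [0.55855808 0.02707483 0.055     ] 0.05526763555943562 58.13476593702965
0.0575 [0.55852147 0.0269335  0.0575    ] 0.05476656798680992 58.13476593702976
0.06 [0.55848487 0.02679217 0.06      ] 0.054265500414184334 58.13476593702968
hub/stud [0.55869415 0.02671597 0.066     ] [0.55862303 0.02658102 0.05      ]
0.036 strap len/width [np.float64(0.09706268187237599), np.float64(0.029168215127034377), np.float64(0.09834556900471451), np.float64(0.03120497675969544)] 14.726962574005308
0.041 strap len/width [np.float64(0.09541615303000375), np.float64(0.028673418295123952), np.float64(0.09667727782666227), np.float64(0.030675629195119066)] 14.726962574005311
```

Run:
```python
from h import *
p=grab_frame("scene")
for ang in (46,50,54,58,62,66,70):
    o=[]
    for s in(0,180):
        g=np.radians(ang+s); X=[*(C+.027*np.array([np.cos(g),np.sin(g)])),.0575]; o.append(np.round((proj(p,X)-[280,190]+.5)*11))
    print(ang,*o, "slope", np.round(np.degrees(np.arctan2(*(o[1]-o[0])[::-1])),1))
ims=[cv2.imread(f"pics/{n}.png") for n in("s12","s13","s14")]
cv2.imwrite("pics/cmp.png",np.hstack([cv2.resize(i[200:380,200:500],None,fx=.88,fy=.88*1.5) for i in ims]))
```

```text
46 [245. 274.] [457. 276.] slope 0.5
50 [245. 279.] [456. 270.] slope -2.4
54 [246. 285.] [456. 265.] slope -5.4
58 [247. 290.] [454. 260.] slope -8.2
62 [249. 295.] [453. 254.] slope -11.4
66 [251. 301.] [450. 249.] slope -14.6
70 [253. 306.] [448. 244.] slope -17.6
```

View pics/cmp.png

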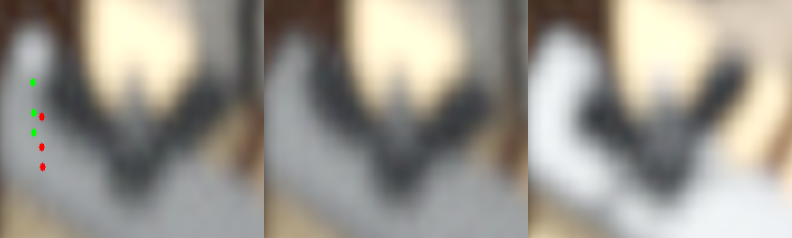

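The wrist view puts the wing axis at about 58°, while the finger ended at -134° (46° for the opposite wing). So the nut crept back some degrees when released. I'll re-seat it with a gentle push and a slow release, and watch whether the resting angle changes.

Run:
```python
from h import *
st=get_state(); s=(*st["eef_pos"],st["ee_rot"][2])
h=pose(-104,z=.118)
P,Rm=plan(lerp(s,h,5)+lerp(h,pose(-104),2)); print(P)
```

```text
20.1 1.8 16.2 0.002 0.001 -0.105; 19.7 4 16.2 -0 -0 -0.106; 19.2 6.1 16.1 -0 -0 -0.105; 18.5 8 16.2 -0 -0 -0.106; 17.5 9.9 16.2 -0 -0 -0.105; 0 0 21.5 -0 -0 -0; -0 0 21.5 -0 -0 -0
[ 0.56222464 -0.00828237  0.07501263]
```

{"op": "step_arm", "data": {"commands": "20 2 16 0 0 -0.105; 19.7 4 16 0 0 -0.105; 19.2 6 16 0 0 -0.105; 18.5 8 16 0 0 -0.105; 17.5 10 16 0 0 -0.105; 0 0 21.5 0 0 0; 0 0 21.5 0 0 0; 0 0 0 0 0 0"}}

```text
t: 32.52
eef_pos: [0.5609, -0.0086, 0.0747]
ee_rot: [3.139, 0.004, -0.247]
force: [-0.2, 0.6, -0.2]
width: 0.0003
```

{"op": "step_arm", "data": {"commands": "-1.4 0.4 0 0 0 0.04; -1.4 0.4 0 0 0 0.04; -1.4 0.4 0 0 0 0.04; -1.4 0.4 0 0 0 0.04; 0 0 0 0 0 0"}}

```text
t: 33.15
eef_pos: [0.5575, -0.0077, 0.0777]
ee_rot: [-3.141, -0.002, -0.405]
force: [3.3, -1.9, -1.0]
width: 0.0001
```

Run:
```python
from h import *
st=get_state(); b=beta(); a=np.radians(b); d=np.array(st["eef_pos"])[:2]-C
print(round(b,2),"rc,t",np.round([d@[np.cos(a),np.sin(a)],d@[-np.sin(a),np.cos(a)]],4),np.round(st["force"],2),np.round(st["moment"],2),"Frad,Ftan",np.round([np.array(st["force"])[:2]@[np.cos(a),np.sin(a)],np.array(st["force"])[:2]@[-np.sin(a),np.cos(a)]],2))
p=grab_frame("scene"); f=p["frame"][:,:,::-1]
cv2.imwrite("pics/s15.png",cv2.resize(f[185:245,270:360],None,fx=8.8,fy=8.8,interpolation=cv2.INTER_CUBIC))
for z in(.15,.116,.09,.075): print(z,np.round(atz(p,(293.2,210),z),3))
Rt=R.from_euler('xyz',[np.pi,0,-.771]).as_matrix()
for y in(-.08,-.097):
  for z in (-.041,-.02,0): print(y,z,(proj(p,np.array([.545,-.0048,.075])+Rt@np.array([0,y,z]))-[280,190]+.5)*11)
```

```text
-113.23 rc,t [0.033  0.0127] [ 3.25 -1.89 -0.96] [-1.05 -0.99 -0.02] Frad,Ftan [0.45 3.74]
0.15 [0.538 0.11  0.15 ]
0.116 [0.564 0.089 0.116]
0.09 [0.583 0.073 0.09 ]
0.075 [0.594 0.064 0.075]
-0.08 -0.041 [161.28617508  75.17618942]
-0.08 -0.02 [164.05394972 134.53056348]
-0.08 0 [166.62999509 189.80308619]
-0.097 -0.041 [93.08627921 74.53658989]
-0.097 -0.02 [ 96.63859612 133.89628025]
-0.097 0 [ 99.9448668  189.17374848]
```

View pics/s15.png

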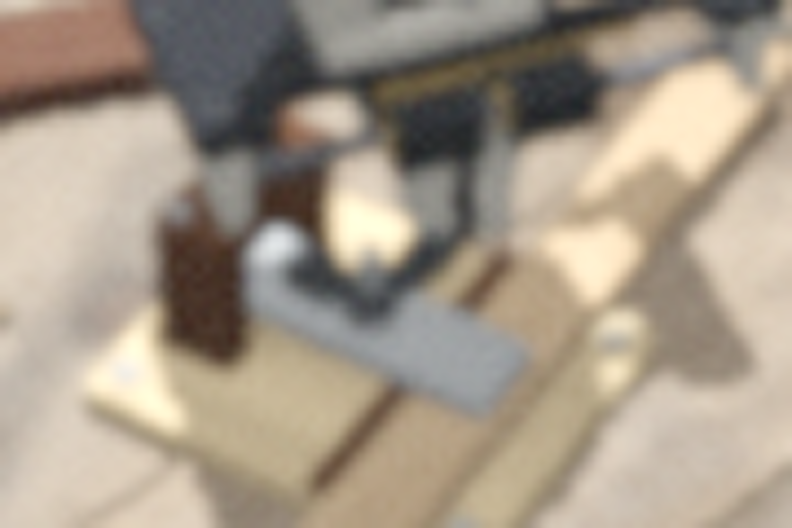

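{"op": "step_arm", "data": {"commands": "-0.7 0.2 1.2 0 0 0.02; -0.7 0.2 1.2 0 0 0.02; -0.7 0.2 0 0 0 0.02; -0.7 0.2 0 0 0 0.02"}}

```text
t: 33.7
eef_pos: [0.554, -0.0069, 0.0746]
ee_rot: [-3.141, -0.001, -0.487]
force: [3.5, -0.8, 2.5]
width: 0.0006
```

```bash
cat >> h.py <<'E'
def rep(tag):
    st=get_state(); b=beta(); a=np.radians(b); d=np.array(st["eef_pos"])[:2]-C; F=np.array(st["force"])
    print(tag,round(float(st["t"]),2),"b",round(b,2),"rc,t",np.round([d@[np.cos(a),np.sin(a)],d@[-np.sin(a),np.cos(a)]],4),"z",round(st["eef_pos"][2],4),"F",np.round(F,1),"Frad,Ftan",np.round([F[:2]@[np.cos(a),np.sin(a)],F[:2]@[-np.sin(a),np.cos(a)]],2))
    p=grab_frame("scene"); f=p["frame"][:,:,::-1]
    cv2.imwrite(f"pics/r_{tag}.png",cv2.resize(f[195:230,290:335],None,fx=16,fy=16,interpolation=cv2.INTER_CUBIC))
E
python3 -c "
from h import *
rep('a')
import cv2
A=cv2.resize(cv2.imread('pics/s15.png')[88:396,176:572],(720,560))
B=cv2.imread('pics/r_a.png'); cv2.imwrite('pics/ra2.png',np.hstack([A[:,160:560],B[:,160:560]]))
"
```

```text
a 33.7 b -117.9 rc,t [0.0327 0.0119] z 0.0746 F [ 3.5 -0.8  2.5] Frad,Ftan [-0.91  3.53]
```

View pics/ra2.png

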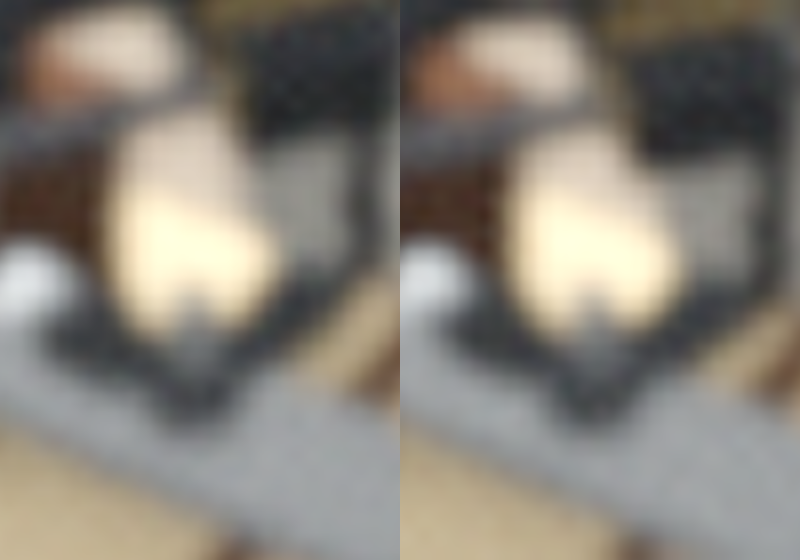

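{"op": "step_arm", "data": {"commands": "-0.7 0.2 0 0 0 0.02; -0.7 0.2 0 0 0 0.02; -0.7 0.2 0 0 0 0.02; -0.7 0.2 0 0 0 0.02; 0 0 0 0 0 0"}}

```text
t: 34.38
eef_pos: [0.5509, -0.0063, 0.0744]
ee_rot: [-3.141, -0.0, -0.567]
force: [5.8, -1.5, 2.4]
width: 0.0004
```

```bash
python3 -c "
from h import *
rep('b')"
```

```text
b 34.38 b -122.46 rc,t [0.0328 0.0115] z 0.0744 F [ 5.8 -1.5  2.4] Frad,Ftan [-1.89  5.69]
```

{"op": "step_arm", "data": {"commands": "-0.7 0.2 0 0 0 0.02; -0.7 0.2 0 0 0 0.02; -0.7 0.2 0 0 0 0.02; -0.7 0.2 0 0 0 0.02; 0 0 0 0 0 0"}}

```text
t: 35.05
eef_pos: [0.5482, -0.0053, 0.0744]
ee_rot: [-3.141, -0.0, -0.646]
force: [6.0, -1.4, 1.4]
width: 0.0001
```

```bash
python3 -c "
from h import *
rep('c')"
```

```text
c 35.05 b -127.04 rc,t [0.0327 0.0114] z 0.0744 F [ 6.  -1.4  1.4] Frad,Ftan [-2.48  5.59]
```

The force profile repeats: 5.6 N at -127°, as before. Now a slow release from here, to see whether the wing follows the finger back.

{"op": "step_arm", "data": {"commands": "0.7 -0.2 0 0 0 -0.02; 0.7 -0.2 0 0 0 -0.02; 0 0 0 0 0 0"}}

```text
t: 35.48
eef_pos: [0.5484, -0.0062, 0.0739]
ee_rot: [3.14, 0.001, -0.606]
force: [2.1, -0.2, 0.5]
width: 0.0008
```

```bash
python3 -c "
from h import *
rep('d')"
```

```text
d 35.48 b -124.72 rc,t [0.0337 0.0107] z 0.0739 F [ 2.1 -0.2  0.5] Frad,Ftan [-1.02  1.87]
```

{"op": "step_arm", "data": {"commands": "0.7 -0.2 0 0 0 -0.02; 0.7 -0.2 0 0 0 -0.02; 0.7 -0.2 0 0 0 -0.02; 0 0 0 0 0 0"}}

```text
t: 36.02
eef_pos: [0.5512, -0.0068, 0.0742]
ee_rot: [3.141, 0.0, -0.546]
force: [0.1, -0.5, -0.7]
width: 0.0002
```

```bash
python3 -c "
from h import *
rep('e')
cv2.imwrite('pics/cmp2.png',np.hstack([cv2.resize(cv2.imread(f'pics/r_{k}.png')[180:500,160:560],(266,320)) for k in 'cde']))"
```

```text
e 36.02 b -121.26 rc,t [0.0333 0.0113] z 0.0742 F [ 0.1 -0.5 -0.7] Frad,Ftan [0.4 0.3]
```

View pics/cmp2.png

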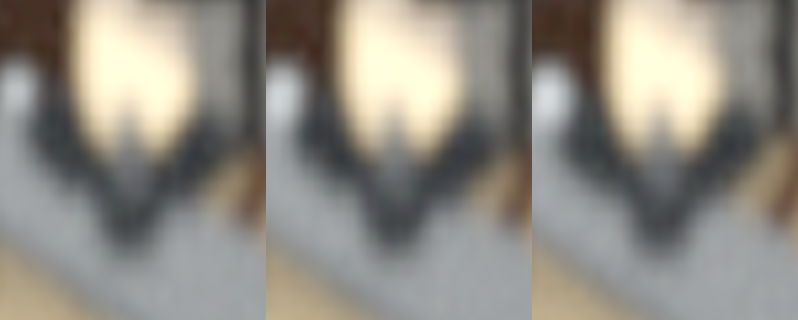

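With the finger backed off to zero force, the wing stays where it was left. The earlier creep-back was therefore a rebound on letting go of the stop quickly. I'll run it to the stop again gently and release slowly.

{"op": "step_arm", "data": {"commands": "-0.7 0.2 0 0 0 0.02; -0.7 0.2 0 0 0 0.02; -0.7 0.2 0 0 0 0.02; -0.7 0.2 0 0 0 0.02; -0.7 0.2 0 0 0 0.02; -0.7 0.2 0 0 0 0.02; 0 0 0 0 0 0"}}

```text
t: 36.95
eef_pos: [0.5475, -0.0055, 0.0744]
ee_rot: [-3.141, -0.0, -0.666]
force: [2.9, -3.8, -2.1]
width: 0.0005
```

```bash
python3 -c "
from h import *
rep('f')"
```

```text
f 36.95 b -128.19 rc,t [0.033  0.0115] z 0.0744 F [ 2.9 -3.8 -2.1] Frad,Ftan [1.2  4.66]
```

{"op": "step_arm", "data": {"commands": "-0.7 0.2 0 0 0 0.02; -0.7 0.2 0 0 0 0.02; 0 0 0 0 0 0"}}

```text
t: 37.38
eef_pos: [0.5465, -0.0051, 0.0744]
ee_rot: [-3.141, -0.001, -0.706]
force: [4.8, -6.3, -3.7]
width: 0.0001
```

```bash
python3 -c "
from h import *
rep('g')"
```

```text
g 37.38 b -130.47 rc,t [0.0329 0.0119] z 0.0744 F [ 4.8 -6.3 -3.7] Frad,Ftan [1.61 7.75]
```

{"op": "step_arm", "data": {"commands": "-0.7 0.2 0 0 0 0.02; 0 0 0 0 0 0"}}

```text
t: 37.67
eef_pos: [0.546, -0.005, 0.0744]
ee_rot: [-3.141, -0.001, -0.726]
force: [6.5, -7.8, -5.0]
width: 0.0003
```

```bash
python3 -c "
from h import *
rep('h')"
```

```text
h 37.67 b -131.61 rc,t [0.0329 0.0121] z 0.0744 F [ 6.5 -7.8 -5. ] Frad,Ftan [1.52 9.99]
```

The force climbs about 2 N per 0.7 mm command while the tip lags. That is the stop, so I push no further. Slow release.

{"op": "step_arm", "data": {"commands": "0.35 -0.1 0 0 0 -0.01; 0.35 -0.1 0 0 0 -0.01; 0.35 -0.1 0 0 0 -0.01; 0.35 -0.1 0 0 0 -0.01; 0.35 -0.1 0 0 0 -0.01; 0.35 -0.1 0 0 0 -0.01"}}

```text
t: 38.48
eef_pos: [0.5474, -0.0054, 0.0743]
ee_rot: [-3.142, -0.0, -0.665]
force: [2.7, -2.7, -2.7]
width: 0.0006
```

```bash
python3 -c "
from h import *
rep('i')"
```

```text
i 38.48 b -128.13 rc,t [0.033  0.0114] z 0.0743 F [ 2.7 -2.7 -2.7] Frad,Ftan [0.49 3.81]
```

{"op": "step_arm", "data": {"commands": "0.35 -0.1 0 0 0 -0.01; 0.35 -0.1 0 0 0 -0.01; 0.35 -0.1 0 0 0 -0.01; 0.35 -0.1 0 0 0 -0.01; 0.7 -0.2 0 0 0 -0.02; 0.7 -0.2 0 0 0 -0.02; 1.4 -0.4 0 0 0 -0.04; 1.4 -0.4 0 0 0 -0.04"}}

```text
t: 39.52
eef_pos: [0.5528, -0.0072, 0.0744]
ee_rot: [3.142, 0.0, -0.504]
force: [0.2, 0.0, -0.7]
width: 0.0004
```

```bash
python3 -c "
from h import *
rep('j')
cv2.imwrite('pics/cmp3.png',np.hstack([cv2.resize(cv2.imread(f'pics/r_{k}.png')[180:500,160:560],(266,320)) for k in 'hij']))"
```

```text
j 39.52 b -118.86 rc,t [0.0334 0.0115] z 0.0744 F [ 0.2  0.  -0.7] Frad,Ftan [-0.08  0.14]
```

View pics/cmp3.png

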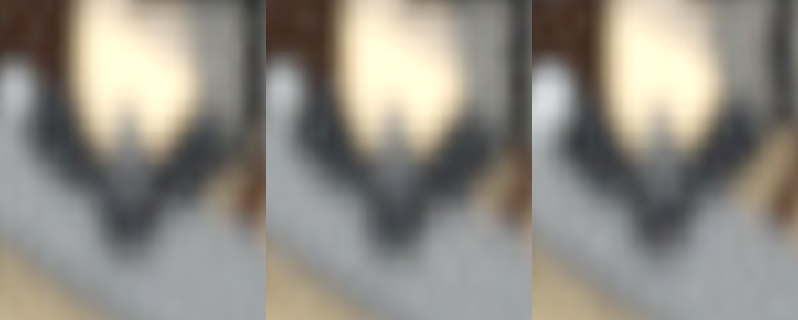

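{"op": "step_arm", "data": {"commands": "2 -0.5 0 0 0 -0.04; 2 -0.5 0 0 0 -0.04; 0 0 0 0 0 0"}}

```text
t: 39.95
eef_pos: [0.557, -0.008, 0.0744]
ee_rot: [-3.141, -0.0, -0.426]
force: [-0.0, 0.6, 0.4]
width: 0.0006
```

```bash
python3 -c "
from h import *
rep('k')"
```

```text
k 39.95 b -114.41 rc,t [0.0332 0.0131] z 0.0744 F [-0.   0.6  0.4] Frad,Ftan [-0.5  -0.28]
```

{"op": "step_arm", "data": {"commands": "0 0 -11 0 0 0; 0 0 -11 0 0 0; 0 0 -11 0 0 0; 0 0 -11 0 0 0; 0 0 0 0 0 0"}}

```text
t: 40.62
eef_pos: [0.5574, -0.008, 0.1197]
ee_rot: [-3.14, -0.002, -0.426]
force: [0.6, -0.5, -1.0]
width: 0.0006
```

```bash
python3 -c "
from h import *
rep('l')
st=get_state(); s=(*st['eef_pos'],st['ee_rot'][2])
plan(lerp(s,(0.498,0.068,.2,-.6),6))
cv2.imwrite('pics/cmp4.png',np.hstack([cv2.resize(cv2.imread(f'pics/r_{k}.png')[180:500,160:560],(266,320)) for k in 'ikl']))"
```

```text
l 40.62 b -114.39 rc,t [0.033  0.0134] z 0.1197 F [ 0.6 -0.5 -1. ] Frad,Ftan [0.24 0.73]
-14.2 -7.5 -13.5 -0.001 -0.001 0.029; -14.4 -7.1 -13.5 0 0 0.029; -14.6 -6.6 -13.5 0 0 0.029; -14.8 -6.2 -13.6 0 0 0.029; -14.9 -5.8 -13.5 0 0 0.029; -15.2 -5.4 -13.5 0 0 0.029
```

View pics/cmp4.png

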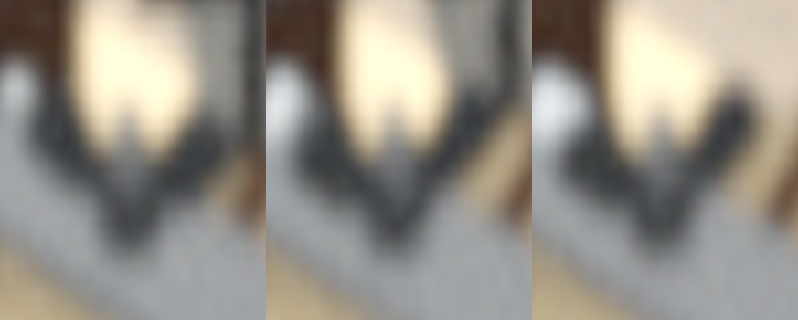

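The comparison shows the wing easing back slightly over about a second once it is free. I'll measure its resting angle from the wrist view.

{"op": "step_arm", "data": {"commands": "-14 -7.5 -13.5 0 0 0.029; -14.5 -7 -13.5 0 0 0.029; -14.5 -6.5 -13.5 0 0 0.029; -15 -6 -13.5 0 0 0.029; -15 -6 -13.5 0 0 0.029; -15 -5.5 -13.5 0 0 0.029; 0 0 0 0 0 0; 0 0 0 0 0 0"}}

```text
t: 41.68
eef_pos: [0.4977, 0.0676, 0.1987]
ee_rot: [3.141, 0.001, -0.599]
force: [0.9, -0.3, -0.2]
width: 0.0003
```

Run:
```python
from h import *
st=get_state(); p=grab_frame("wrist"); f=p["frame"][:,:,::-1]; print(st["eef_pos"],st["ee_rot"],st["force"])
im=cv2.resize(f[70:150,270:370],None,fx=7.5,fy=7.5,interpolation=cv2.INTER_CUBIC); cv2.imwrite("pics/w16.png",im)
```

```text
[0.49766016 0.06760214 0.19871309] [ 3.14098130e+00  5.17765803e-04 -5.99145109e-01] [ 0.85948322 -0.32415935 -0.19846596]
```

View pics/w16.png

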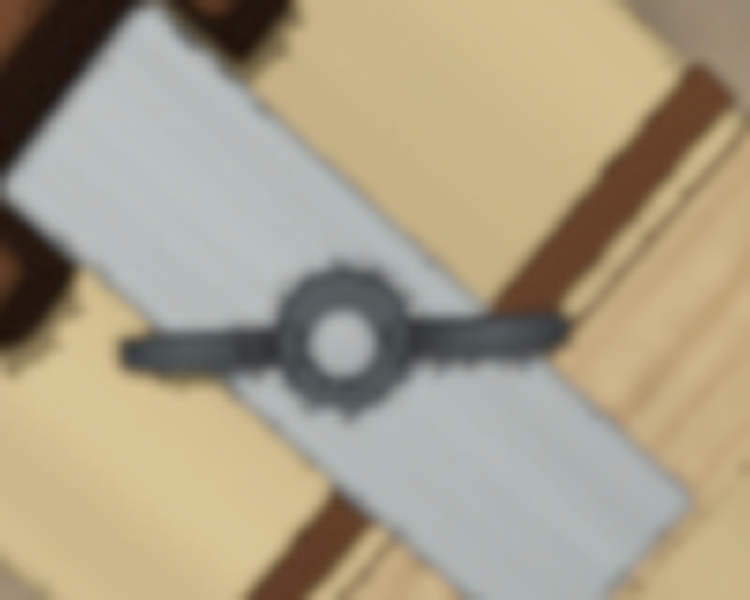

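{"op": "step_arm", "data": {"commands": "0 0 0 0 0 0; 0 0 0 0 0 0; 0 0 0 0 0 0; 0 0 0 0 0 0; 0 0 0 0 0 0; 0 0 0 0 0 0; 0 0 0 0 0 0; 0 0 0 0 0 0"}}

```text
t: 42.72
eef_pos: [0.4979, 0.0678, 0.1994]
ee_rot: [-3.142, -0.0, -0.6]
force: [-1.0, -0.2, 0.8]
width: 0.0003
```

Run:
```python
from h import *
st=get_state(); p=grab_frame("wrist"); f=p["frame"][:,:,::-1]; print(st["eef_pos"],st["ee_rot"],st["t"])
im=cv2.resize(f[70:150,270:370],None,fx=7.5,fy=7.5,interpolation=cv2.INTER_CUBIC); cv2.imwrite("pics/w17.png",im)
o=cv2.imread("pics/w16.png"); cv2.imwrite("pics/cmp5.png",np.vstack([o[230:440],im[230:440]]))
a=lambda x,y,z:atz(p,(270+x/7.5,70+y/7.5),z,st)
t1,t2=a(122,352,.0575),a(568,330,.0575); print((t1+t2)/2,np.linalg.norm(t1-t2),np.degrees(np.arctan2(*(t1-t2)[[1,0]])))
# PCA of dark pixels along wing
def ang(img,z=.0575):
    g=img.max(axis=2).astype(int); 
    ys,xs=np.where(g<110); m=((xs-345)**2+(ys-340)**2<250**2)&(abs(ys-340)<60)&((xs-345)**2+(ys-340)**2>90**2); xs,ys=xs[m],ys[m]
    c=np.polyfit(xs,ys,1); P=[a(x,np.polyval(c,x),z) for x in(130,560)]; d=P[0]-P[1]; return c,np.degrees(np.arctan2(d[1],d[0])),len(xs)
print(ang(o),ang(im))
```

```text
[0.49785954 0.06781506 0.19939234] [-3.14154421e+00 -2.92640632e-05 -5.99817469e-01] 42.725
[0.55883268 0.02759037 0.0575    ] 0.056557718366529126 58.2306067978263
(array([-8.87725048e-02,  3.71506967e+02]), np.float64(60.398252338461006), 13054) (array([-9.10049480e-02,  3.73180834e+02]), np.float64(60.52121374846219), 13016)
```

View pics/cmp5.png

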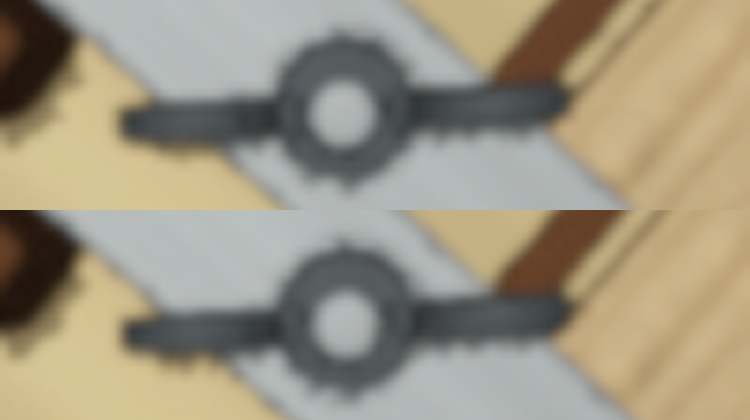

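The wing rests at 58.2°, the same as after the first time at the stop (58.1°), and it doesn't move over a further second. Before handing in, I check that the strip and loose things are where they were.

Run:
```python
from h import *
a=cv2.imread("pics/top0.png"); p=grab_frame("top"); save(p,"top9.png"); b=cv2.imread("pics/top9.png")
s0=cv2.imread("pics/scene0.png"); p=grab_frame("scene"); save(p,"scene9.png"); s=cv2.imread("pics/scene9.png")
cv2.imwrite("pics/fin.png",np.vstack([np.hstack([s0[150:330,60:400],s[150:330,60:400]]),np.hstack([a[120:300,150:490],b[120:300,150:490]])]))
```

```text
(no output)
```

View pics/fin.png

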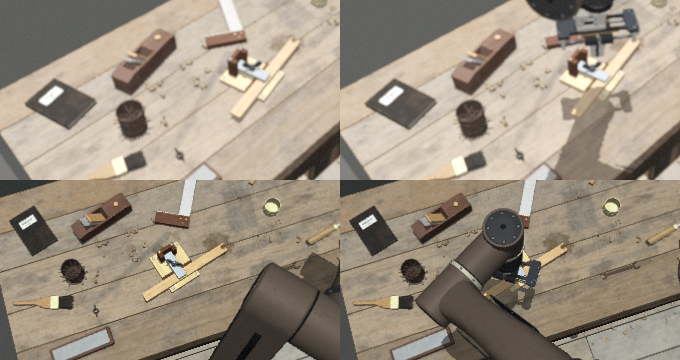

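The before and after views agree: the strip, tins and other visible loose things haven't moved, and the hand is clear above the jig. Handing in.

```bash
python3 -c "
from h import *
print(job_done())"
```

```text
the job is handed in; nothing more can be done
None
```

I ran the wing nut down with the gripper shut, using three clockwise strokes on the wings, about one full turn in all. It then met a firm stop, and I handed the job in at about 43 s.

**At the stop:** while the nut was running, the force was about 2 N, rising to 4–8 N in the third stroke. At the stop it climbed to about 14 N, and a further 0.5 mm command moved the tip only about 0.2 mm. I went to the stop a second time, more gently, stopping at about 10 N.

**One check disagreed:** after each release the nut eased back by roughly 10–20° over about a second. I first took this for a rebound from letting go quickly, but the slow second release gave the same result. It came to rest at the same angle both times (58.1° and 58.2°) and stayed there for a further second. I read that resting angle as tight, but I couldn't measure the strap's height closely enough to confirm it.

**At hand-in:** the hand was clear above the jig. The strip and the loose things visible in the before and after pictures had not moved. The spanner was hidden behind the arm in the first picture, so I couldn't compare it.

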